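# Make up a measuring kit and a sampling kit in their foam trays

## Robot

A 6-joint arm with a two-finger parallel gripper is mounted at the origin on a cart in front of the work surface, level with it; the furniture and walls round the work are solid. World frame = base frame: x ahead of the robot, y to its left, z up, the work surface at z = 0. Lengths are in m, angles in degrees, forces in N, time in s.
With the tool pointing down it reaches from about 0.375 to 0.9 m from the base axis. Payload 3.1 kg.
Tool frame: the origin (TCP) lies on the centre line of the jaws, within the pads' length; the fingertips stand 17 mm ahead of it and the grasp point (between the pads) lies 2 mm behind it; z points along the fingers, y is the line along which they close (so a half turn about z gives the same grasp; the last joint's range is limited). The gripper opens to 87 mm and grips with 3 to 60 N. Pads are 19 mm wide; open, the fingers measure 117 mm over their backs; the gripper's body (75 mm by 190 mm) begins 51 mm behind the grasp point.
Start: joints at [-78.925, 30.224, 82.088, -0, 67.689, -10.227], TCP at [0.227, -0.582, 0.24] pointing down, gripper open.
Joint ranges: [-176.69, 176.69], [-43.24, 126.21], [12.49, 139.97], [-82, 262], [0, 151.66], [-163.58, 163.58]. Speed limits (degrees/s): [159.86, 159.86, 180, 180, 180, 180].

## Interface

Orientations are given as a 3x3 rotation matrix whose columns are the frame's x, y, z axes.
In Python, from rig import bot, imaging, finder gives the robot as it stands. The module is installed in compiled form; this text tells all that it offers.
- The arm moves only by the tool play_rows, never from a script. Its argument "motion" is a list that holds one entry, the list of rows, each a list of 6 numbers: the shift along the tool's x, y, z in m, then the turn, a rotation vector about the tool's x, y, z in degrees. In form: [[[dx, dy, dz, wx, wy, wz], ...]]. A call has 1 to 8 rows; each row is the pose to reach, as a shift and turn from the pose commanded when the call began, along the tool's axes at that moment; what a row does not reach only later rows make up. A row lasts 1/12 s, in which the tool goes at most 41.7 mm and 7.16 degrees, less where a joint would pass 70% of its speed; a pose out of reach is approached as far as the arm can. A call with a gripper value outside its range is refused whole. "fingers" is the finger opening in m, from 0 to 0.087, set as the call begins (left out, the last holds). The fingers move at their own pace and stop on an object; the grip force is fixed at half the most. Time passes only in rows, so rows that repeat a pose let the fingers close. It gives the time, the measured TCP pose, the force, the opening and the grip force at its end, in the units of the state.
- bot.read_state(): the state, without advancing time (a new reading comes with each control period).
- imaging.capture(name): name is "scene" or "side" or "wrist"; returns a dict with "frame" (420x560x3 uint8, red, green, blue), "camera_matrix" (3x3 intrinsics, pixels), "k1" (the pictures are not rectified: a ray, as slopes to the right and down, at radius r is drawn at 1 + k1 r^2 times it, then the intrinsics apply), "R" (3x3) and "t" (3): a world point X has camera coordinates R X + t. Camera axes: x right, y down, z forward; pixel columns grow to the right and rows downward; lengths in m; the calibration is good to about 2 mm. A picture is of the moment at which its call begins. There is no depth.
- bot.hand_in(): hands the job in; it is judged then, once.
Trained networks look in the newest picture that a camera, given by its name, has taken for a name from the list of things; names that differ only in an ending like _2 or _b are one class to them, and where a whole thing is asked for, a point or a joint stands for the part that bears it (a point fixed in the world has none). Each returns a list of dicts, best first, with "confidence" (0 to 1); they miss things now and then, are a little off and sometimes report something else, mostly with a low value. They report only what shows in the picture. A call takes as long as a camera call. They do not tell look-alikes from the thing itself.
- finder.recognise(camera, name): "at" ([x, y, z] in m, in world coordinates, good to about 4 mm: the middle of the surface that is visible of it).
- finder.outline_of(camera, name): "pixels" (420x560 bool, what is visible of it).
The state is a dict: "time_s": time; "joint_positions": joint angles; "qvel": joint speeds; "tau": joint torques, N m; "position": TCP position; "tcp_rot": TCP orientation; "force": force on the tool from outside, world axes, zero at the start; "moment": the same for the moment, N m; "opening": opening from 0.0 (shut) to 1.0 (fully open); "grasp_force": force on a finger pad.
Only numpy, scipy, OpenCV 4.12 (cv2) and the standard library are available. Lean on these libraries where they do the work, as an engineer would, in place of code of your own. Each camera call takes 0.05 s, during which the arm holds its last target. There are 200 camera calls.

## Task

Make up two field kits from the things lined up on the bench: the measuring kit in the blue tray takes the dropper bottle and the tall cassette, and the sampling kit in the yellow tray takes the vial, the low cassette and the marker. Set each thing right down into the foam cut-out made for it, keep the bottle and the vial upright throughout, and leave the timer, the tape roll and the brass tin where they are.

Things in the scene. Friction and masses are not known exactly. Their poses are not given: they have to be found in the camera images.
- blue_tray: Blue kit tray, fixed, dark foam with blue-floored cut-outs; 124 (x) by 196 (y) mm plus a 14 mm lug at each y end, foam top at z = 24 mm. Origin: centre of underside, z up. Cut-outs 14 mm deep (floor z = 10 mm): round, 50 mm, at x 0, y -50 mm, for the bottle; rectangular, 59 (x) by 66 (y) mm, at x 0, y +45 mm, for the tall cassette (fits best with its x along the tray's x).
- yellow_tray: Yellow kit tray, fixed; sizes, foam and origin as the blue one, yellow floors. Cut-outs 14 mm deep (floor z = 10 mm): round, 37 mm, at x 22, y -50 mm, for the vial; rectangular, 66 (x) by 59 (y) mm, at x 22, y +50 mm, for the low cassette (best with its x along the tray's y). Groove 6 mm deep (floor z = 18 mm), 32 (x) by 148 (y) mm, at x -37, y 0, for the marker, lying along it.
- dropper_bottle: The amber glass dropper bottle in the row nearest the robot (not the fixed one at the bench's far edge), with a black collar and a red rubber bulb, 98 mm high: round body 36 mm across to z = 60 mm, collar 22 mm across to 72 mm, bulb 14 mm across to the top. Loose, 60 g. Origin: centre of its underside, z up. Grasp the body, any yaw.
- tall_cassette: The tall one of two closed cuvette cassettes: a small box, grey hinged lid, high light-blue base, 45 mm (x) by 52 mm (y), 50 mm high. Loose, 45 g. Origin: centre of its underside, z up. Grasp across x (45 mm).
- low_cassette: The low one of two closed cuvette cassettes: the same footprint, 45 mm (x) by 52 mm (y), but 34 mm high, with a grey lid over only a thin light-blue base. Loose, 45 g. Origin: centre of its underside, z up. Grasp across x (45 mm).
- vial: Small clear glass vial with pale blue contents and a white screw cap, standing: body 23 mm across to z = 40 mm, cap 19 mm across, 50 mm high in all. Loose, 14 g. Origin: centre of its underside, z up. Grasp the body, any yaw.
- marker: White marker pen with a black cap, lying, 132 mm long (y), 18 mm wide and high. Loose, 18 g; it does not roll. Origin: underside, mid-length; x across it, y along it. Grasp across x between y = -10 and +25 mm.
- timer: White bench timer with a small display and coloured buttons, 66 by 66 by 20 mm. Not part of either kit; leave it alone. Origin: centre of its underside.
- tape_roll: Roll of cream masking tape lying flat, 68 mm across, 18 mm high. Not part of either kit; leave it alone. Origin: centre of its underside.
- gold_tin: Small round brass-coloured tin, 41 mm across, 10 mm high. Not part of either kit; leave it alone. Origin: centre of its underside.
Mind the look-alikes: they are no part of the job. What is shaped like the dropper_bottle but turquoise is not meant.

How it is judged:
By the outcome, as a careful person would: the job done as asked, in the order asked, and still so for the second after the job is handed in, with the robot touching nothing.
It also fails if it takes over 128 s, if anything falls off the work surface, if the arm or the gripper's body presses on something with over 40 N, if the wrist force passes 120 N, or if a joint passes its speed limit or range.

## Working session

There is one attempt and no reset: what is moved stays moved. The work goes in short steps, Python scripts to look and compute and a tool call to move; the robot and the scene stay as the last step left them, time stands still between calls to the robot, and variables do not carry over. Pictures are saved under pics/ and viewed, at most 17 in all, crops included, and the job is handed in when it is done.

Besides the shell and the picture viewer there is one more tool, called after "Call:" by a JSON object that holds its "op" and its "data", one argument or row to a line. play_rows: Moves the arm, as the interface text tells. Its arguments: {"type":"object","properties":{"motion":{"type":"array"},"fingers":{"type":"number"}},"required":["motion"]}

```bash
mkdir -p pics; python3 - <<'E'
from rig import bot, imaging, finder
import cv2
s=bot.read_state();print({k:s[k] for k in('time_s','position','tcp_rot','opening','force')})
for n in("scene","side"):
    c=imaging.capture(n);cv2.imwrite(f"pics/{n}0.png",cv2.resize(c["frame"][:,:,::-1],(800,600),interpolation=cv2.INTER_CUBIC))
    print(n,c["camera_matrix"],c["k1"],c["R"],c["t"])
    for o in("blue_tray","yellow_tray","dropper_bottle","tall_cassette","low_cassette","vial","marker","timer","tape_roll","gold_tin"):
        print(o,[([round(float(v),3) for v in r["at"]],round(r["confidence"],2)) for r in finder.recognise(n,o)])
E
```

```text
{'time_s': 0.0, 'position': array([ 0.22696305, -0.58158419,  0.23856455]), 'tcp_rot': array([[ 9.31667278e-01,  3.63312439e-01, -3.93737687e-04],
       [ 3.63312416e-01, -9.31664888e-01,  2.15067704e-03],
       [ 4.14536143e-04, -2.14676521e-03, -9.99997610e-01]]), 'opening': 1.0013740957057005, 'force': array([ 0.98637218, -0.23154505,  0.49634751])}
scene [[535.37704565   0.         269.12609746]
 [  0.         535.37704565 207.14342618]
 [  0.           0.           1.        ]] -0.019047808206477203 [[ 0.88767236 -0.46030732  0.01244782]
 [-0.17251239 -0.35749945 -0.91784183]
 [ 0.4269394   0.81259542 -0.3967511 ]] [-0.47866014  0.14719939  1.12039194]
blue_tray [([0.598, -0.308, 0.023], 0.73), ([0.416, -0.213, 0.019], 0.39), ([0.644, 0.016, 0.021], 0.3)]
yellow_tray [([0.643, 0.015, 0.019], 0.79)]
dropper_bottle [([0.683, -0.113, 0.053], 0.59), ([0.432, -0.119, 0.037], 0.47), ([0.421, -0.294, 0.028], 0.38)]
tall_cassette [([0.434, -0.372, 0.008], 0.56)]
low_cassette [([0.43, -0.119, 0.036], 0.74)]
vial [([0.414, -0.217, 0.024], 0.59)]
marker [([0.374, 0.177, 0.011], 0.49)]
ti
[... 203 characters left out ...]
       383.63144998 214.1661856 ]
 [  0.           0.           1.        ]] 0.00306908762937465 [[ 0.98897226 -0.14709744  0.01721072]
 [-0.03872219 -0.36899007 -0.92862636]
 [ 0.14294914  0.91771928 -0.37061688]] [-0.52913108  0.0764784   0.89577094]
blue_tray [([0.59, -0.27, 0.018], 0.9)]
yellow_tray [([0.604, 0.016, 0.021], 0.75)]
dropper_bottle [([0.438, -0.117, 0.038], 0.9), ([0.686, -0.109, 0.039], 0.87)]
tall_cassette [([0.437, 0.086, 0.039], 0.6)]
low_cassette [([0.416, -0.013, 0.025], 0.78)]
vial [([0.421, -0.219, 0.029], 0.51)]
marker [([0.4, 0.184, 0.011], 0.5)]
timer [([0.412, 0.407, 0.017], 0.71)]
tape_roll [([0.429, 0.304, 0.017], 0.54)]
gold_tin [([0.43, -0.372, 0.013], 0.8)]
```

View pics/scene0.png

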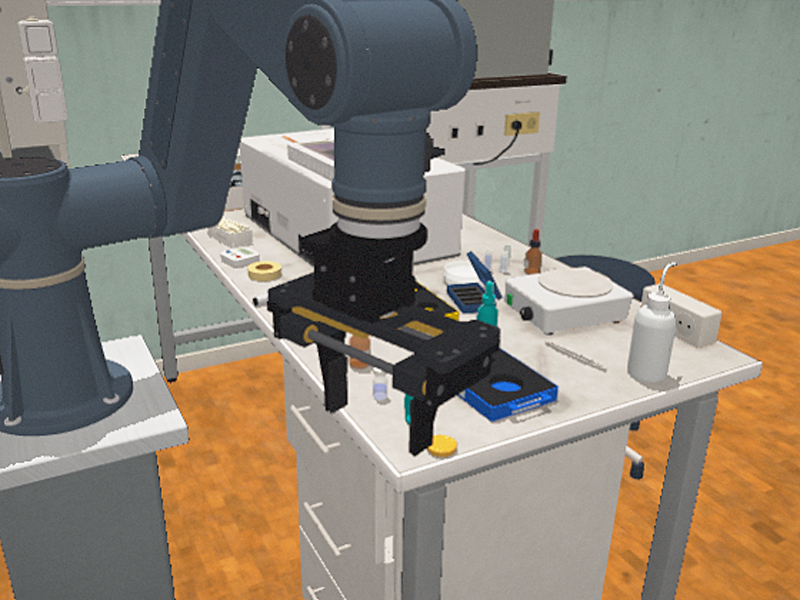

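View pics/side0.png

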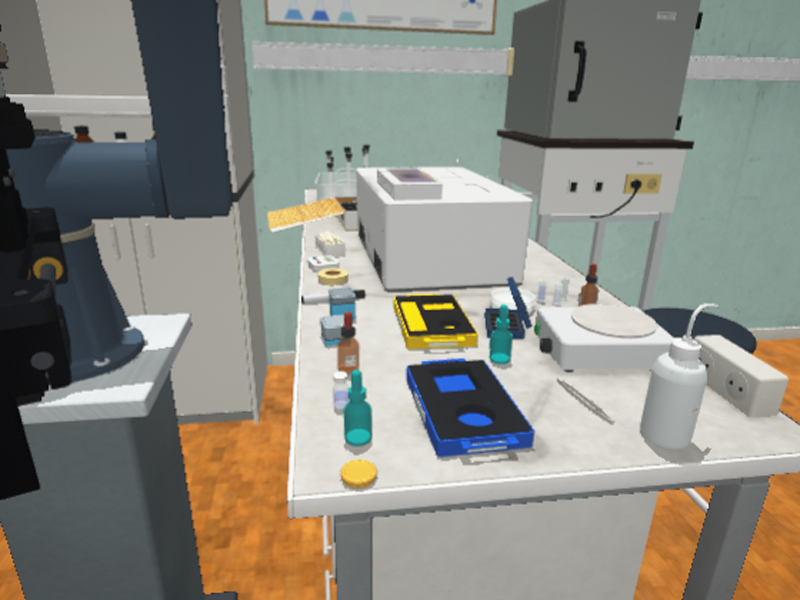

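The scene picture is mostly blocked by the arm. In the side picture (800x600) the row, from near to far, is: tin (358,473), turquoise bottle (357,420), vial (340,390), amber bottle (347,345), low cassette (333,330), tall cassette (342,303), marker (335,297), tape (333,276), timer (323,262). The blue tray is at (468,405) and the yellow at (433,320).

The bottle-shaped things are amber (347,345), turquoise (357,420), turquoise (500,340) and the fixed amber one (592,285). The one meant is the amber bottle in the near row at (347,345). I'll move over the row to confirm it with the wrist camera.

Call:
{"op": "play_rows", "data": {
  "motion": [
    [[0.253,-0.18,-0.1,0,0,21.3],[0.253,-0.18,-0.1,0,0,21.3],[0.253,-0.18,-0.1,0,0,21.3],[0.253,-0.18,-0.1,0,0,21.3],[0.253,-0.18,-0.1,0,0,21.3],[0.253,-0.18,-0.1,0,0,21.3],[0.253,-0.18,-0.1,0,0,21.3],[0.253,-0.18,-0.1,0,0,21.3]]
  ]
}}

```text
time_s: 1.77
position: [0.3984, -0.3202, 0.3407]
tcp_rot: [[1.0, 0.001, 0.001], [0.001, -1.0, -0.0], [0.001, 0.0, -1.0]]
force: [0.8, -0.0, -0.8]
opening: 1.006
grasp_force: 0.0
```

```bash
cat > h.py <<'E'
from rig import bot, imaging, finder
import cv2, numpy as np
from scipy.spatial.transform import Rotation as Ro
def cap(n,fn=None):
    c=imaging.capture(n)
    if fn: cv2.imwrite(f"pics/{fn}.png",c["frame"][:,:,::-1])
    return c
def unproj(c,uv,z):
    "pixels -> world points on the plane of height z"
    K=c["camera_matrix"];d=np.array([c["k1"],0,0,0,0.])
    p=cv2.undistortPoints(np.array(uv,float).reshape(-1,1,2),K,d).reshape(-1,2)
    r=np.c_[p,np.ones(len(p))]@c["R"]; o=-c["R"].T@c["t"]
    return o+r*((z-o[2])/r[:,2])[:,None]
def proj(c,X):
    q,_=cv2.projectPoints(np.array(X,float).reshape(-1,1,3),cv2.Rodrigues(c["R"])[0],np.array(c["t"],float),c["camera_matrix"],np.array([c["k1"],0,0,0,0.]))
    return q.reshape(-1,2)
def go(pos,yaw=0):
    "tool-frame shift and turn from measured pose to pos, tool x at world yaw, pointing down"
    s=bot.read_state();R=np.array(s["tcp_rot"])
    T=Ro.from_euler('z',yaw,degrees=True).as_matrix()@np.diag([1,-1,-1.])
    d=R.T@(np.array(pos)-s["position"])
    return np.round(d,4),np.round(Ro.from_matrix(R.T@T).as_rotvec(degrees=True),1)
def st():
    s=bot.read_state();print("t",round(s["time_s"],2),"pos",np.round(s["position"],4),"yaw",np.round(np.degrees(np.arctan2(s["tcp_rot"][1][0],s["tcp_rot"][0][0])),2),"open",round(s["opening"]*87,1),"F",np.round(s["force"],1),"gf",np.round(s["grasp_force"],1))
E
python3 - <<'E'
from h import *
st();c=cap("wrist","w1");print(c["camera_matrix"],c["k1"],-c["R"].T@c["t"],c["R"])
for o in("blue_tray","yellow_tray","dropper_bottle","tall_cassette","low_cassette","vial","marker","gold_tin"):
    print(o,[(np.round(r["at"],3).tolist(),round(r["confidence"],2)) for r in finder.recognise("wrist",o)])
E
```

```text
t 1.77 pos [ 0.3984 -0.3202  0.3407] yaw 0.04 open 87.5 F [ 0.8 -0.  -0.8] gf 0.0
[[308.1685649    0.         284.02327754]
 [  0.         308.1685649  205.64455117]
 [  0.           0.           1.        ]] -0.07070701346988487 [ 0.47513431 -0.31927487  0.48718566] [[-4.28165805e-05 -9.99999788e-01 -6.49178667e-04]
 [-9.60771614e-01 -1.38906767e-04  2.77340742e-01]
 [-2.77340773e-01  6.35587217e-04 -9.60771404e-01]]
blue_tray [([0.579, -0.24, 0.024], 0.95)]
yellow_tray [([0.592, 0.021, 0.021], 0.63)]
dropper_bottle [([0.442, -0.292, 0.053], 0.89), ([0.444, -0.115, 0.049], 0.83)]
tall_cassette [([0.438, 0.085, 0.04], 0.79)]
low_cassette [([0.426, 0.002, 0.035], 0.58)]
vial [([0.425, -0.214, 0.051], 0.75)]
marker []
gold_tin [([0.43, -0.363, 0.012], 0.58)]
```

View pics/w1.png

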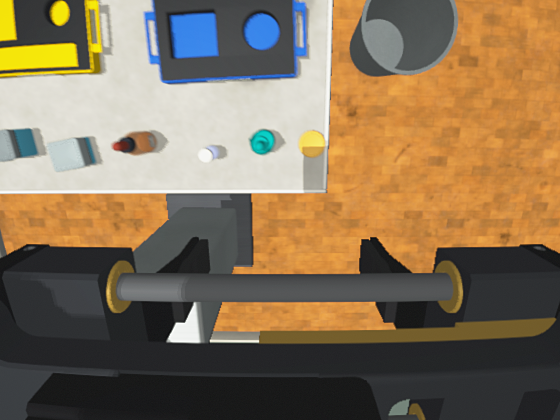

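The wrist picture (560x420) looks nearly straight down, with up as +x and left as +y. Tin (312,143), turquoise bottle (262,141), vial (208,154), amber bottle (135,142), low cassette (72,153), tall cassette (15,143), blue tray (228,37), yellow tray (45,40). I'll centre over the row next.

Call:
{"op": "play_rows", "data": {
  "motion": [
    [[0.01,-0.26,-0.04,0,0,0],[0.01,-0.26,-0.04,0,0,0],[0.01,-0.26,-0.04,0,0,0],[0.01,-0.26,-0.04,0,0,0],[0.01,-0.26,-0.04,0,0,0],[0.01,-0.26,-0.04,0,0,0],[0.01,-0.26,-0.04,0,0,0],[0.01,-0.26,-0.04,0,0,0]]
  ]
}}

```text
time_s: 2.88
position: [0.407, -0.0605, 0.38]
tcp_rot: [[1.0, 0.003, 0.001], [0.003, -1.0, 0.001], [0.001, -0.001, -1.0]]
force: [-0.5, 0.6, 0.7]
opening: 0.999
grasp_force: 0.0
```

```bash
python3 - <<'E'
from h import *
st();c=cap("wrist")
cv2.imwrite("pics/w2.png",cv2.resize(c["frame"][:225,:,::-1],(800,321),interpolation=cv2.INTER_CUBIC))
np.savez("w2.npz",**c)
for o in("dropper_bottle","tall_cassette","low_cassette","vial","marker","blue_tray","yellow_tray"):
    for r in finder.outline_of("wrist",o):
        m=r["pixels"].astype(np.uint8)
        if m.sum()<20: continue
        b=cv2.minAreaRect(np.argwhere(m)[:,::-1].astype(np.float32))
        print(o,round(r["confidence"],2),m.sum(),np.round(b[0],1),np.round(b[1],1),round(b[2],1))
    print([(np.round(r["at"],3).tolist(),round(r["confidence"],2)) for r in finder.recognise("wrist",o)])
E
```

```text
t 2.88 pos [ 0.407  -0.0605  0.38  ] yaw 0.19 open 86.9 F [-0.5  0.6  0.7] gf 0.0
dropper_bottle 0.92 693 [429.5 148.5] [39.8 22.8] 18.4
dropper_bottle 0.86 419 [312. 146.] [22. 22.] 90.0
[([0.444, -0.101, 0.051], 0.94), ([0.588, -0.235, 0.022], 0.46)]
tall_cassette 0.76 1170 [178.  145.9] [31.1 40.2] 79.7
tall_cassette 0.61 11503 [401.  48.] [ 88. 144.] 90.0
[([0.435, 0.1, 0.05], 0.97)]
low_cassette 0.55 1039 [240.5 155.4] [30.6 35.3] 80.5
[([0.422, 0.01, 0.037], 0.65)]
vial 0.6 248 [376.2 156.6] [21.5 13.4] 26.6
[([0.422, -0.203, 0.045], 0.78)]
marker 0.91 890 [132.7 151.6] [80.1 12.4] 75.3
[([0.43, 0.193, 0.018], 0.94), ([0.446, -0.103, 0.051], 0.57)]
blue_tray 0.59 11722 [401.5  47.5] [ 89. 145.] 90.0
[([0.59, -0.236, 0.024], 0.61), ([0.439, 0.102, 0.054], 0.45)]
yellow_tray 0.66 10793 [211.   39.5] [ 79. 148.] 90.0
[([0.598, 0.051, 0.022], 0.8)]
```

View pics/w2.png

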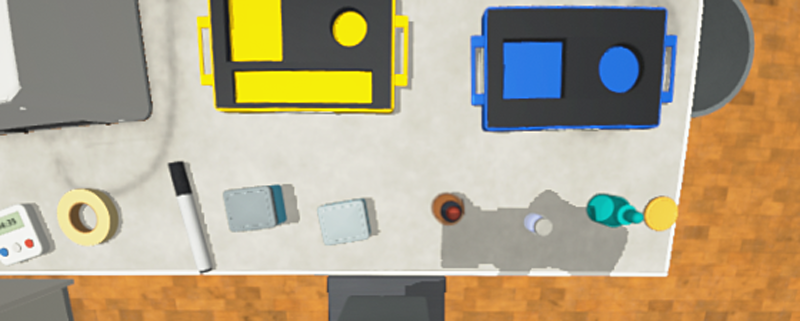

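The row from right to left (in the 800-wide picture): tin (661,212), turquoise look-alike (613,210), vial (537,225), amber bottle (449,209), low cassette (344,221), tall cassette (254,207), marker (190,216), tape (86,217), timer (18,235). Both trays lie at a yaw near 0. I'll move a little forward so the trays are fully in view, then fit the models.

Call:
{"op": "play_rows", "data": {
  "motion": [
    [[0.05,-0.005,-0.02,0,0,0],[0.05,-0.005,-0.02,0,0,0],[0.05,-0.005,-0.02,0,0,0],[0.05,-0.005,-0.02,0,0,0],[0.05,-0.005,-0.02,0,0,0],[0.05,-0.005,-0.02,0,0,0]]
  ]
}}

```text
time_s: 4.13
position: [0.4563, -0.0575, 0.3992]
tcp_rot: [[1.0, -0.0, -0.001], [-0.0, -1.0, 0.0], [-0.001, -0.0, -1.0]]
force: [0.5, -0.7, 0.8]
opening: 0.998
grasp_force: 0.0
```

```bash
cat > fit.py <<'E'
from h import *
from scipy.optimize import minimize
S=4
def hull(c,X):
    m=np.zeros((420*S,560*S),np.uint8)
    p=cv2.convexHull(((proj(c,X)+.5)*S).astype(np.float32)).round().astype(np.int32)
    cv2.fillConvexPoly(m,p,1);return m
def fit(c,mask,model,x0):
    M=cv2.resize(mask.astype(np.float32),None,fx=S,fy=S,interpolation=cv2.INTER_LINEAR)
    def cost(v):
        return np.abs(model(c,np.array([v[0]/1e3,v[1]/1e3,v[2]]))-M).sum()/M.sum()
    v0=np.array([x0[0]*1e3,x0[1]*1e3,x0[2]])
    best=None
    for st in (12,4):
        r=minimize(cost,v0 if best is None else best.x,method="Nelder-Mead",options=dict(initial_simplex=np.array([v0 if best is None else best.x]*4)+st*np.r_[np.zeros((1,3)),np.eye(3)],xatol=.1,fatol=1e-4))
        best=r
    return np.round(best.x,1),round(best.fun,3)
a=np.linspace(0,2*np.pi,40,endpoint=False);circ=np.c_[np.cos(a),np.sin(a)]
def place(P,v,z):
    t=np.radians(v[2]);R=np.array([[np.cos(t),-np.sin(t)],[np.sin(t),np.cos(t)]])
    return np.c_[P@R.T+v[:2],np.full(len(P),z)]
def rect(w,h,o=(0,0)): return np.array([[-1,-1],[1,-1],[1,1],[-1,1]])*[w/2e3,h/2e3]+np.array(o)/1e3
def disc(d,o=(0,0)): return circ*d/2e3+np.array(o)/1e3
def tray(holes):
    def f(c,v):
        m=0
        for P,zf in holes: m=m|(hull(c,place(P,v,.024))&hull(c,place(P,v,zf)))
        return m
    return f
BLUE=tray([(disc(50,(0,-50)),.01),(rect(59,66,(0,45)),.01)])
YEL=tray([(disc(37,(22,-50)),.01),(rect(66,59,(22,50)),.01),(rect(32,148,(-37,0)),.018)])
def solid(*parts):
    def f(c,v):
        m=0
        for P,z0,z1 in parts: m=m|hull(c,np.r_[place(P,v,z0),place(P,v,z1)])
        return m
    return f
BOT=solid((disc(36),0,.06),(disc(22),.06,.072),(disc(14),.072,.098))
VIAL=solid((disc(23),0,.04),(disc(19),.04,.05))
TALL=solid((rect(45,52),0,.05));LOW=solid((rect(45,52),0,.034));MARK=solid((rect(18,132),0,.018))
def colmask(c,h0,h1,lo=120):
    h=cv2.cvtColor(c["frame"],cv2.COLOR_RGB2HSV)
    return ((h[...,0]>=h0)&(h[...,0]<=h1)&(h[...,1]>lo)&(h[...,2]>100)).astype(np.uint8)
def near(c,m,x0,r):
    "keep what lies within r of x0 on plane z=.01"
    p=proj(c,[[x0[0],x0[1],.01]])[0];q=proj(c,[[x0[0]+r,x0[1],.01]])[0]
    k=np.zeros_like(m);cv2.circle(k,tuple(int(i) for i in p),int(np.linalg.norm(p-q)),1,-1);return m*k
def outl(c,name,x0):
    p=proj(c,[[x0[0],x0[1],.02]])[0]
    L=[r for r in finder.outline_of("wrist",name) if r["pixels"].any() and np.linalg.norm(np.argwhere(r["pixels"])[:,::-1].mean(0)-p)<30]
    return L[0]["pixels"] if L else None
E
python3 - <<'E'
from fit import *
st();c=cap("wrist")
f=c["frame"][:,:,::-1].copy()
tr=[("blue",BLUE,(.58,-.24,0),(100,125)),("yel",YEL,(.6,.03,0),(20,35))]
ov=np.zeros((420,560),np.uint8)
for n,M,x0,h in tr:
    m=cv2.morphologyEx(colmask(c,*h),cv2.MORPH_OPEN,np.ones((5,5)))
    # drop the thin rims: keep components well filled
    k,l,s,_=cv2.connectedComponentsWithStats(near(c,m,x0,.13));m=np.isin(l,[i for i in range(1,k) if s[i,4]>.6*s[i,2]*s[i,3] and s[i,4]>250])
    v,e=fit(c,m,M,x0);print(n,v,e,m.sum());ov|=cv2.resize(M(c,v/[1e3,1e3,1]),(560,420),interpolation=cv2.INTER_AREA)
for n,M,x0 in [("dropper_bottle",BOT,(.435,-.115,0)),("vial",VIAL,(.42,-.217,0)),("tall_cassette",TALL,(.435,.09,0)),("low_cassette",LOW,(.42,.0,0)),("marker",MARK,(.42,.18,10))]:
    m=outl(c,n,x0)
    if m is None: print(n,"none");continue
    v,e=fit(c,m,M,x0);print(n,v,e,m.sum());ov|=cv2.resize(M(c,v/[1e3,1e3,1]),(560,420),interpolation=cv2.INTER_AREA)
cs,_=cv2.findContours(ov,cv2.RETR_LIST,cv2.CHAIN_APPROX_NONE);f=cv2.resize(f,None,fx=2,fy=2,interpolation=cv2.INTER_CUBIC)
for q in cs: cv2.polylines(f,[q*2+1],True,(255,0,255),1)
cv2.imwrite("pics/w3.png",f[:500,150:950])
E
```

```text
t 4.13 pos [ 0.4563 -0.0575  0.3992] yaw -0.0 open 86.9 F [ 0.5 -0.7  0.8] gf 0.0
blue [ 589.  -238.4    2.1] 0.056 2167
yel [606.2  52.7  -1.1] 0.063 3927
dropper_bottle [ 444.3 -100.7  -25.5] 0.416 359
vial [ 423.3 -207.9  -12. ] 0.132 228
tall_cassette [440.9 111.9   8.1] 0.062 1103
low_cassette [423.9  11.5   9.3] 0.097 865
marker [375.9 224.4  30.6] 1.743 691
```

View pics/w3.png

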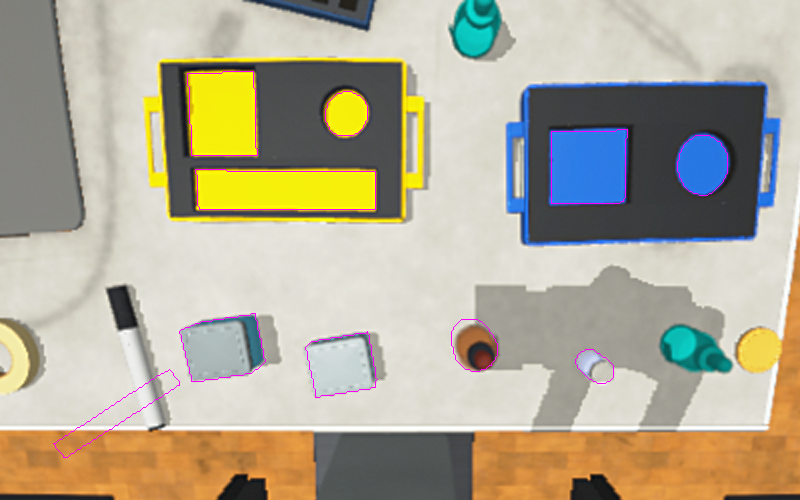

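The fits follow the cut-outs well: blue tray at (589,-238) mm with yaw 2.1°, yellow tray at (606,53) mm with yaw -1.1°. The tall cassette (222,347) and low cassette (342,363) fit too. The bottle (475,347) needs a closer look and the marker (137,358) needs another fit. Next I'll go over the amber bottle and confirm it.

Call:
{"op": "play_rows", "data": {
  "motion": [
    [[-0.05,0.043,0.14,0,0,0],[-0.05,0.043,0.14,0,0,0],[-0.05,0.043,0.14,0,0,0],[-0.05,0.043,0.14,0,0,0],[-0.05,0.043,0.14,0,0,0],[-0.05,0.043,0.14,0,0,0]]
  ]
}}

```text
time_s: 4.93
position: [0.4069, -0.1006, 0.2592]
tcp_rot: [[1.0, -0.002, -0.002], [-0.002, -1.0, 0.002], [-0.002, -0.002, -1.0]]
force: [0.0, -0.5, 0.8]
opening: 0.996
grasp_force: 0.0
```

```bash
python3 - <<'E'
from fit import *
st();c=cap("wrist");f=cv2.resize(c["frame"][:,:,::-1],None,fx=2,fy=2,interpolation=cv2.INTER_CUBIC)
print(np.round(bot.read_state()["joint_positions"],1))
for n,M,x0 in [("dropper_bottle",BOT,(.441,-.1,0)),("vial",VIAL,(.423,-.208,0)),("low_cassette",LOW,(.424,.011,9)),("low_cassette",LOW,(.424,.011,99))]:
    m=outl(c,n,x0)
    if m is None: print(n,"none",proj(c,[[*x0[:2],.02]]));continue
    v,e=fit(c,m,M,x0);print(n,v,e,m.sum())
    cs,_=cv2.findContours(M(c,v/[1e3,1e3,1]),cv2.RETR_LIST,cv2.CHAIN_APPROX_NONE)
    for q in cs: cv2.polylines(f,[q//2],True,(255,0,255),1)
cv2.imwrite("pics/w4.png",f[150:600,200:1000])
s=cap("side");print("instrument corner",np.round(unproj(s,[[385*.7,283*.7],[525*.7,285*.7],[372*.7,265*.7]],0),3))
E
```

```text
t 4.93 pos [ 0.4069 -0.1006  0.2592] yaw -0.1 open 86.7 F [ 0.  -0.5  0.8] gf 0.0
[-29.2  12.6 108.3   0.   59.   60.8]
dropper_bottle [ 442.8 -105.4   17.8] 0.291 695
vial [ 422.7 -208.3   11.1] 0.105 426
low_cassette [423.9  12.5  10.7] 0.071 1712
low_cassette [423.1  12.2 109.2] 0.226 1712
instrument corner [[0.547 0.291 0.   ]
 [0.861 0.246 0.   ]
 [0.531 0.428 0.   ]]
```

View pics/w4.png

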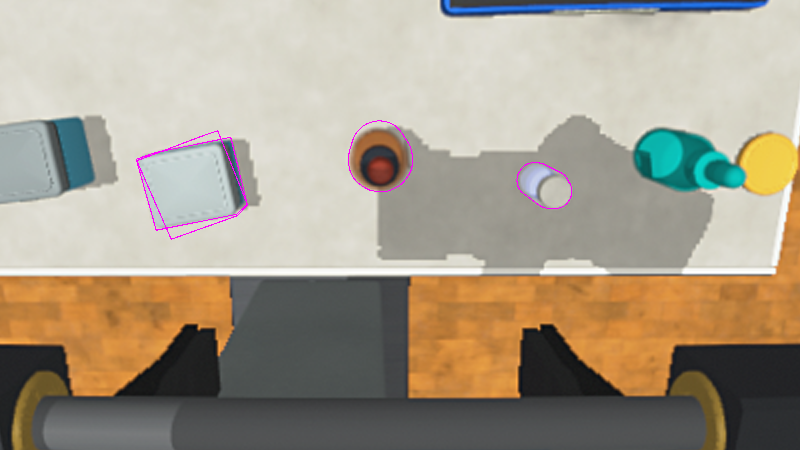

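The amber bottle (380,157 in the crop) has a black collar and red bulb and stands in the near row, so it is the one meant. The turquoise look-alike is at (685,165). I'll compute its centre directly from the bulb and the body.

```bash
python3 - <<'E'
from fit import *
c=cap("wrist");h=cv2.cvtColor(c["frame"],cv2.COLOR_RGB2HSV)
print("bulb",unproj(c,[[290.5,160]],.096)[0],"body",[unproj(c,[[290,154]],z)[0].round(4) for z in(.02,.04,.06)])
p,q=np.array([270,130]),np.array([315,185])
w=h[130:185,270:315];m=(w[...,1]>100)
ys,xs=np.nonzero(m);print("amber+red bbox",xs.min()+270,xs.max()+270,ys.min()+130,ys.max()+130)
for x,y in((.4428,-.1054),(.436,-.104),(.430,-.104)):
    print((x,y),[proj(c,np.c_[disc(d)+[x,y],np.full(40,z)]).reshape(-1,2)[:, [0,1]].min(0).round(1).tolist()+proj(c,np.c_[disc(d)+[x,y],np.full(40,z)]).max(0).round(1).tolist() for d,z in((36,0),(36,.05),(14,.09))])
E
```

```text
bulb [ 0.44403799 -0.10647037  0.096     ] body [array([ 0.4415, -0.1075,  0.02  ]), array([ 0.4438, -0.1071,  0.04  ]), array([ 0.446 , -0.1067,  0.06  ])]
amber+red bbox 275 301 143 171
(0.4428, -0.1054) [[274.4, 137.4, 301.8, 164.9], [273.2, 140.0, 304.3, 171.2], [282.5, 153.6, 296.1, 167.2]]
(0.436, -0.104) [[273.4, 142.7, 300.7, 170.0], [272.0, 146.0, 303.0, 177.0], [281.2, 160.2, 294.7, 173.7]]
(0.43, -0.104) [[273.4, 147.3, 300.6, 174.5], [272.0, 151.3, 302.9, 182.0], [281.2, 166.0, 294.6, 179.3]]
```

Call:
{"op": "play_rows", "data": {
  "motion": [
    [[0.034,0.005,0.02,0,0,0],[0.034,0.005,0.06,0,0,0],[0.034,0.005,0.1,0,0,0],[0.034,0.005,0.14,0,0,0],[0.034,0.005,0.18,0,0,0],[0.034,0.005,0.205,0,0,0],[0.034,0.005,0.209,0,0,0],[0.034,0.005,0.209,0,0,0]]
  ]
}}

```text
time_s: 5.95
position: [0.4412, -0.1053, 0.0496]
tcp_rot: [[1.0, 0.0, -0.003], [0.0, -1.0, 0.001], [-0.003, -0.001, -1.0]]
force: [0.1, 0.5, -0.1]
opening: 1.002
grasp_force: 0.0
```

Call:
{"op": "play_rows", "data": {
  "motion": [
    [[0,0,0,0,0,0],[0,0,0,0,0,0],[0,0,0,0,0,0],[0,0,0,0,0,0],[0,0,0,0,0,0],[0,0,0,0,0,0],[0,0,0,0,0,0],[0,0,0,0,0,0]]
  ],
  "fingers": 0.0
}}

```text
time_s: 6.62
position: [0.4414, -0.1057, 0.0507]
tcp_rot: [[1.0, -0.0, 0.0], [-0.0, -1.0, -0.0], [0.0, 0.0, -1.0]]
force: [1.1, -0.1, -0.1]
opening: 0.478
grasp_force: 0.0
```

Call:
{"op": "play_rows", "data": {
  "motion": [
    [[0,0,0,0,0,0],[0,0,0,0,0,0],[0,0,0,0,0,0],[0,0,0,0,0,0],[0,0,-0.01,0,0,0],[0,0,-0.03,0,0,0],[0,0,-0.05,0,0,0],[0,0,-0.07,0,0,0]]
  ]
}}

```text
time_s: 7.28
position: [0.4408, -0.1053, 0.1209]
tcp_rot: [[1.0, 0.0, -0.002], [0.0, -1.0, 0.001], [-0.002, -0.001, -1.0]]
force: [0.4, -0.9, -0.8]
opening: 0.382
grasp_force: 30.0
```

```bash
python3 - <<'E'
from h import *
st();print(go((.5908,-.288,.13)))
E
```

```text
t 7.28 pos [ 0.4408 -0.1053  0.1209] yaw 0.0 open 33.2 F [ 0.4 -0.9 -0.8] gf 30.0
(array([ 0.15  ,  0.1827, -0.0095]), array([-0.1,  0.1,  0. ]))
```

```bash
python3 - <<'E'
from h import *
w=cap("wrist")["frame"];s=cap("side")["frame"]
p=proj(cap("side"),[[.441,-.105,.1]])[0].astype(int);print(p)
a=cv2.resize(w[150:420,140:420,::-1],(415,400));b=cv2.resize(s[max(p[1]-80,0):p[1]+60,max(p[0]-70,0):p[0]+65,::-1],(385,400))
cv2.imwrite("pics/g1.png",np.hstack([a,b]))
E
```

```text
[243 216]
```

View pics/g1.png

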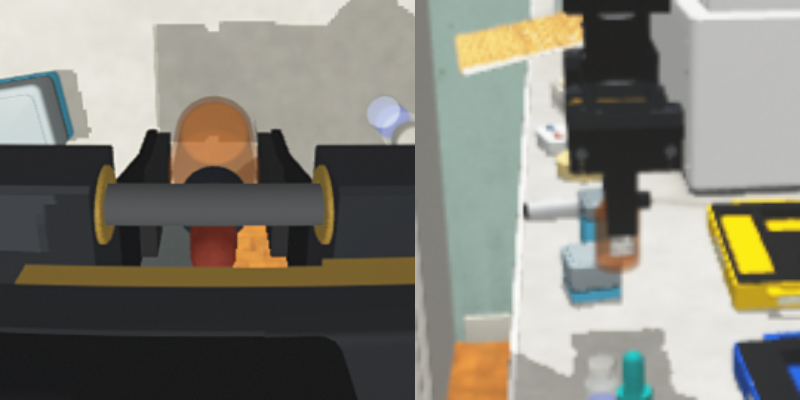

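The bottle hangs upright between the fingers, about 3 mm towards -x from their centre (side crop 617 against 621). I'll carry it over the round blue cut-out.

Call:
{"op": "play_rows", "data": {
  "motion": [
    [[0.015,0.015,-0.005,0,0,0],[0.035,0.04,-0.01,0,0,0],[0.06,0.07,-0.01,0,0,0],[0.085,0.1,-0.01,0,0,0],[0.11,0.13,-0.01,0,0,0],[0.135,0.16,-0.01,0,0,0],[0.148,0.178,-0.01,0,0,0],[0.152,0.183,-0.01,0,0,0]]
  ]
}}

```text
time_s: 8.1
position: [0.5954, -0.2925, 0.1287]
tcp_rot: [[1.0, -0.002, 0.002], [-0.002, -1.0, -0.002], [0.002, 0.002, -1.0]]
force: [0.6, -0.0, 0.5]
opening: 0.385
grasp_force: 30.0
```

```bash
python3 - <<'E'
from h import *
st();print(go((.592,-.288,.062)))
E
```

```text
t 8.1 pos [ 0.5954 -0.2925  0.1287] yaw -0.12 open 33.5 F [ 0.6 -0.   0.5] gf 30.0
(array([-0.0036, -0.0046,  0.0667]), array([ 0.1, -0.1, -0.1]))
```

Call:
{"op": "play_rows", "data": {
  "motion": [
    [[-0.001,-0.002,0.01,0,0,0],[-0.001,-0.002,0.025,0,0,0],[-0.001,-0.002,0.035,0,0,0],[-0.001,-0.002,0.04,0,0,0],[-0.001,-0.002,0.04,0,0,0],[-0.001,-0.002,0.04,0,0,0]]
  ]
}}

```text
time_s: 8.6
position: [0.5917, -0.2855, 0.0899]
tcp_rot: [[1.0, 0.001, -0.002], [0.001, -1.0, 0.001], [-0.002, -0.001, -1.0]]
force: [-0.4, -0.4, -0.4]
opening: 0.385
grasp_force: 30.0
```

```bash
python3 - <<'E'
from h import *
st();print(go((.593,-.288,.062)))
s=cap("side","s5");w=cap("wrist")["frame"];p=proj(s,[[.59,-.25,.06]])[0].astype(int)
a=cv2.resize(w[100:420,140:420,::-1],(400,457));b=cv2.resize(s["frame"][p[1]-80:p[1]+60,p[0]-60:p[0]+60,::-1],(392,457))
cv2.imwrite("pics/g2.png",np.hstack([a,b]))
E
```

```text
t 8.6 pos [ 0.5917 -0.2855  0.0899] yaw 0.04 open 33.5 F [-0.4 -0.4 -0.4] gf 30.0
(array([0.0013, 0.0025, 0.0279]), array([-0.1,  0.1,  0. ]))
```

View pics/g2.png

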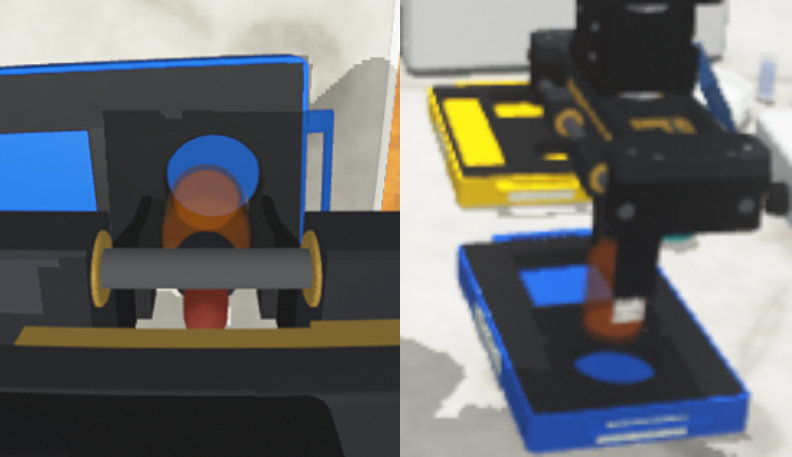

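The wrist view shows the bottle base (208,195) in line with the cut-out (213,172), off by 1–2 mm. I'll lower it and release.

Call:
{"op": "play_rows", "data": {
  "motion": [
    [[0.001,0.002,0.006,0,0,0],[0.001,0.002,0.014,0,0,0],[0.001,0.002,0.021,0,0,0],[0.001,0.002,0.026,0,0,0],[0.001,0.002,0.0275,0,0,0],[0.001,0.002,0.0275,0,0,0],[0.001,0.002,0.0275,0,0,0]]
  ]
}}

```text
time_s: 9.28
position: [0.5933, -0.2886, 0.0628]
tcp_rot: [[1.0, 0.0, -0.0], [0.0, -1.0, 0.0], [-0.0, -0.0, -1.0]]
force: [0.1, -0.1, -0.7]
opening: 0.384
grasp_force: 30.0
```

```bash
python3 - <<'E'
from h import *
st()
for i in range(3): c=cap("wrist");st()
E
```

```text
t 9.28 pos [ 0.5933 -0.2886  0.0628] yaw 0.0 open 33.4 F [ 0.1 -0.1 -0.7] gf 30.0
t 9.33 pos [ 0.5935 -0.2887  0.0631] yaw 0.0 open 33.1 F [ 0.1  0.  -1.2] gf 30.0
t 9.38 pos [ 0.5936 -0.2888  0.0633] yaw 0.0 open 33.3 F [-0.  -0.3 -0.4] gf 30.0
t 9.43 pos [ 0.5937 -0.2888  0.0634] yaw 0.0 open 33.2 F [ 0.5  0.3 -0.8] gf 30.0
```

Call:
{"op": "play_rows", "data": {
  "motion": [
    [[0,0,0.001,0,0,0],[0,0,0.002,0,0,0],[0,0,0.0025,0,0,0],[0,0,0.0025,0,0,0]]
  ]
}}

```text
time_s: 9.77
position: [0.5935, -0.2886, 0.0606]
tcp_rot: [[1.0, 0.0, 0.0], [0.0, -1.0, -0.0], [0.0, 0.0, -1.0]]
force: [-0.0, -0.0, -0.7]
opening: 0.382
grasp_force: 30.0
```

Call:
{"op": "play_rows", "data": {
  "motion": [
    [[0,0,0,0,0,0],[0,0,0,0,0,0],[0,0,0,0,0,0],[0,0,0,0,0,0],[0,0,0,0,0,0],[0,0,0,0,0,0],[0,0,0,0,0,0],[0,0,-0.005,0,0,0]]
  ],
  "fingers": 0.075
}}

```text
time_s: 10.43
position: [0.5927, -0.2882, 0.0647]
tcp_rot: [[1.0, 0.0, -0.002], [0.0, -1.0, 0.001], [-0.002, -0.001, -1.0]]
force: [0.4, -0.3, -0.5]
opening: 0.843
grasp_force: 0.0
```

Call:
{"op": "play_rows", "data": {
  "motion": [
    [[0,0,-0.04,0,0,0],[0,0,-0.08,0,0,0],[0,0,-0.12,0,0,0],[-0.02,-0.03,-0.15,0,0,-7],[-0.04,-0.06,-0.18,0,0,-14],[-0.06,-0.095,-0.19,0,0,-21],[-0.08,-0.13,-0.19,0,0,-28],[-0.1,-0.165,-0.19,0,0,-35]]
  ],
  "fingers": 0.087
}}

```text
time_s: 11.1
position: [0.4963, -0.1284, 0.2576]
tcp_rot: [[0.816, 0.578, 0.004], [0.578, -0.816, -0.002], [0.002, 0.004, -1.0]]
force: [-0.8, 1.5, -0.1]
opening: 0.999
grasp_force: 0.0
```

```bash
python3 - <<'E'
from h import *
st();print(go((.43,.08,.25),98))
E
```

```text
t 11.1 pos [ 0.4963 -0.1284  0.2576] yaw 35.29 open 86.9 F [-0.8  1.5 -0.1] gf 0.0
(array([ 0.0663, -0.2084,  0.0069]), array([  0.3,   0. , -62.7]))
```

Call:
{"op": "play_rows", "data": {
  "motion": [
    [[0.066,-0.208,0.0,0,0,-62.7],[0.066,-0.208,0.0,0,0,-62.7],[0.066,-0.208,0.0,0,0,-62.7],[0.066,-0.208,0.0,0,0,-62.7],[0.066,-0.208,0.0,0,0,-62.7],[0.066,-0.208,0.0,0,0,-62.7],[0.066,-0.208,0.0,0,0,-62.7],[0.066,-0.208,0.0,0,0,-62.7]]
  ]
}}

```text
time_s: 11.77
position: [0.4306, 0.0805, 0.2561]
tcp_rot: [[-0.049, 0.999, 0.001], [0.999, 0.049, -0.0], [-0.0, 0.001, -1.0]]
force: [0.1, -0.4, 0.1]
opening: 1.0
grasp_force: 0.0
```

Call:
{"op": "play_rows", "data": {
  "motion": [
    [[0,0,0,0,0,-5],[0,0,0,0,0,-5],[0,0,0,0,0,-5],[0,0,0,0,0,-5]]
  ]
}}

```text
time_s: 12.1
position: [0.4313, 0.079, 0.2557]
tcp_rot: [[-0.125, 0.992, 0.0], [0.992, 0.125, 0.0], [-0.0, 0.0, -1.0]]
force: [0.6, -1.0, 0.7]
opening: 1.001
grasp_force: 0.0
```

```bash
python3 - <<'E'
from fit import *
st();c=cap("wrist");f=cv2.resize(c["frame"][:,:,::-1],None,fx=2,fy=2,interpolation=cv2.INTER_CUBIC)
for n,M,x0 in [("tall_cassette",TALL,(.441,.112,8)),("low_cassette",LOW,(.424,.012,10)),("marker",MARK,(.425,.195,-80)),("marker",MARK,(.425,.195,-100))]:
    m=outl(c,n,x0)
    if m is None: print(n,"none",proj(c,[[*x0[:2],.02]]));continue
    v,e=fit(c,m,M,x0);print(n,v,e,m.sum())
    cs,_=cv2.findContours(M(c,v/[1e3,1e3,1]),cv2.RETR_LIST,cv2.CHAIN_APPROX_NONE)
    for q in cs: cv2.polylines(f,[q//2],True,(255,0,255),1)
cv2.imwrite("pics/w6.png",f[0:560,200:1000])
E
```

```text
t 12.1 pos [0.4313 0.079  0.2557] yaw 97.17 open 87.1 F [ 0.6 -1.   0.7] gf 0.0
tall_cassette [440.4 111.8   6.7] 0.055 1852
low_cassette [424.1  11.8   9.1] 0.053 1571
marker [427.  197.1 -80.7] 0.14 1716
marker [426.8 197.2 -80.5] 0.141 1716
```

View pics/w6.png

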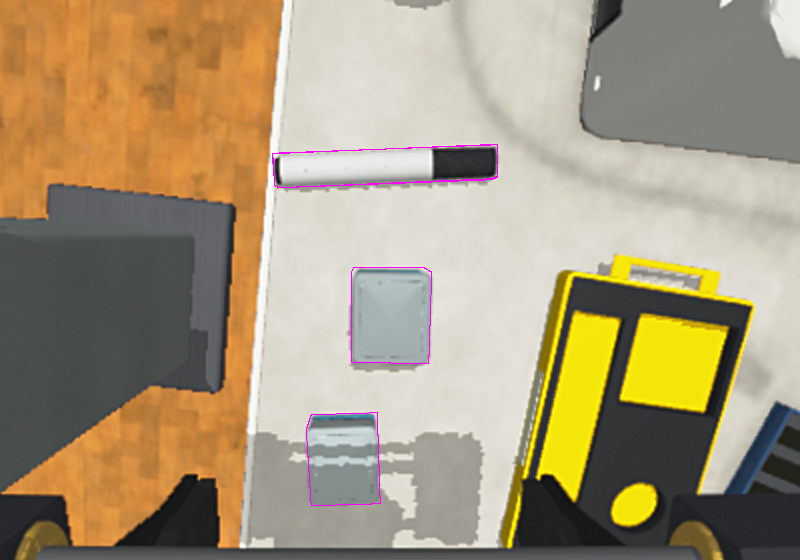

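All three fits match closely in the picture. Tall cassette (390,315): 440,112 mm, yaw 7°. Low cassette (343,460): 424,12 mm, yaw 9°. Marker (385,167): 427,197 mm, long axis at 9.5°. Next I'll pick the tall cassette.

```bash
python3 - <<'E'
from h import *
st();print(go((.4404,.1118,.038),97.2))
E
```

```text
t 12.35 pos [0.4313 0.079  0.2555] yaw 97.25 open 86.8 F [-0.2  0.1  0.1] gf 0.0
(array([0.0314, 0.0132, 0.2175]), array([-0., -0.,  0.]))
```

Call:
{"op": "play_rows", "data": {
  "motion": [
    [[0.0314,0.0132,0.04,0,0,0],[0.0314,0.0132,0.08,0,0,0],[0.0314,0.0132,0.12,0,0,0],[0.0314,0.0132,0.16,0,0,0],[0.0314,0.0132,0.195,0,0,0],[0.0314,0.0132,0.21,0,0,0],[0.0314,0.0132,0.2175,0,0,0],[0.0314,0.0132,0.2175,0,0,0]]
  ]
}}

```text
time_s: 13.02
position: [0.4398, 0.1118, 0.0364]
tcp_rot: [[-0.127, 0.992, -0.003], [0.992, 0.127, 0.0], [0.0, -0.003, -1.0]]
force: [0.1, 1.3, 0.2]
opening: 0.999
grasp_force: 0.0
```

Call:
{"op": "play_rows", "data": {
  "motion": [
    [[0,0,0,0,0,0],[0,0,0,0,0,0],[0,0,0,0,0,0],[0,0,0,0,0,0],[0,0,0,0,0,0],[0,0,0,0,0,0],[0,0,0,0,0,0],[0,0,0,0,0,0]]
  ],
  "fingers": 0.0
}}

```text
time_s: 13.68
position: [0.4406, 0.1119, 0.0383]
tcp_rot: [[-0.127, 0.992, 0.001], [0.992, 0.127, 0.0], [-0.0, 0.001, -1.0]]
force: [0.1, -0.9, 4.3]
opening: 0.523
grasp_force: 30.0
```

Call:
{"op": "play_rows", "data": {
  "motion": [
    [[0,0,0,0,0,0],[0,0,0,0,0,0],[0,0,0,0,0,0],[0,0,-0.01,0,0,0],[0,0,-0.03,0,0,0],[0,0,-0.06,0,0,0],[0,0,-0.09,0,0,0],[0,0,-0.1,0,0,0]]
  ]
}}

```text
time_s: 14.35
position: [0.4418, 0.112, 0.1408]
tcp_rot: [[-0.127, 0.992, 0.005], [0.992, 0.127, 0.0], [-0.001, 0.005, -1.0]]
force: [-0.1, 0.0, 0.6]
opening: 0.519
grasp_force: 30.0
```

```bash
python3 - <<'E'
from h import *
st();print(go((.5874,-.193,.14),92.1))
E
```

```text
t 14.35 pos [0.4418 0.112  0.1408] yaw 97.31 open 45.2 F [-0.1  0.   0.6] gf 30.0
(array([-0.3211,  0.1056,  0.0015]), array([0.3, 0. , 5.2]))
```

Call:
{"op": "play_rows", "data": {
  "motion": [
    [[-0.02,0.006,-0.005,0,0,0],[-0.055,0.018,-0.01,0,0,1],[-0.095,0.031,-0.01,0,0,2],[-0.135,0.044,-0.01,0,0,3],[-0.175,0.057,-0.01,0,0,4],[-0.215,0.07,-0.01,0,0,5],[-0.25,0.082,-0.01,0,0,5.2],[-0.28,0.092,-0.01,0,0,5.2]]
  ]
}}

```text
time_s: 15.02
position: [0.5682, -0.1572, 0.1477]
tcp_rot: [[-0.035, 0.999, 0.001], [0.999, 0.035, -0.001], [-0.001, 0.001, -1.0]]
force: [0.7, 0.4, 0.6]
opening: 0.524
grasp_force: 30.0
```

Call:
{"op": "play_rows", "data": {
  "motion": [
    [[-0.025,0.008,0.01,0,0,0],[-0.036,0.014,0.03,0,0,0],[-0.04,0.0165,0.05,0,0,0],[-0.04,0.0165,0.06,0,0,0],[-0.04,0.0165,0.065,0,0,0],[-0.04,0.0165,0.065,0,0,0],[-0.04,0.0165,0.065,0,0,0]]
  ]
}}

```text
time_s: 15.6
position: [0.5849, -0.1926, 0.0831]
tcp_rot: [[-0.037, 0.999, -0.001], [0.999, 0.037, 0.001], [0.001, -0.001, -1.0]]
force: [1.1, -0.0, -0.4]
opening: 0.518
grasp_force: 30.0
```

```bash
python3 - <<'E'
from h import *
cap("side");cap("side");s=cap("side");st();print(go((.5874,-.193,.048),92.1))
w=cap("wrist")["frame"];p=proj(s,[[.59,-.22,.05]])[0].astype(int)
a=cv2.resize(w[100:420,140:420,::-1],(400,457));b=cv2.resize(s["frame"][p[1]-80:p[1]+60,p[0]-60:p[0]+60,::-1],(392,457))
cv2.imwrite("pics/g3.png",np.hstack([a,b]))
E
```

```text
t 15.75 pos [ 0.5858 -0.1932  0.0842] yaw 92.15 open 45.4 F [ 0.6 -0.2 -0.1] gf 30.0
(array([0.0002, 0.0016, 0.0362]), array([0.1, 0.1, 0. ]))
```

View pics/g3.png

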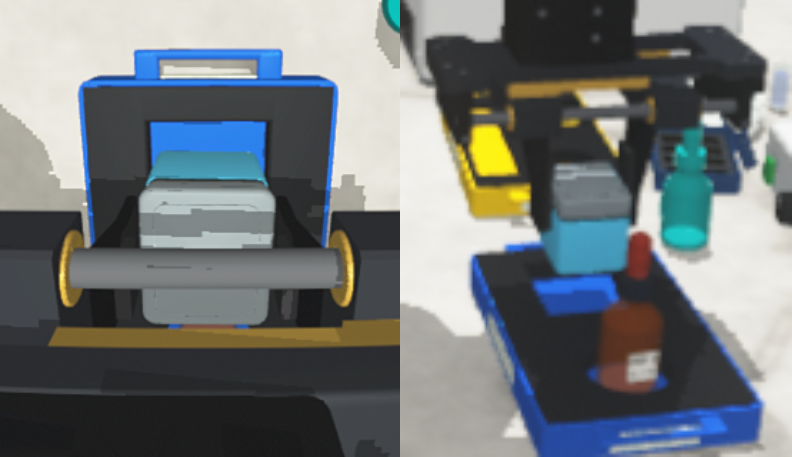

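The bottle stands upright in its cut-out (side crop 632,345), and the cassette hangs square over its rectangle (wrist 207,250). I'll lower and release.

Call:
{"op": "play_rows", "data": {
  "motion": [
    [[0,0.0015,0.01,0,0,0],[0,0.0015,0.02,0,0,0],[0,0.0015,0.028,0,0,0],[0,0.0015,0.034,0,0,0],[0,0.0015,0.0355,0,0,0],[0,0.0015,0.0355,0,0,0],[0,0.0015,0.0355,0,0,0],[0,0.0015,0.0355,0,0,0]]
  ]
}}

```text
time_s: 16.47
position: [0.5859, -0.1931, 0.0476]
tcp_rot: [[-0.037, 0.999, -0.002], [0.999, 0.037, 0.001], [0.001, -0.002, -1.0]]
force: [-3.6, 1.6, 6.2]
opening: 0.524
grasp_force: 30.0
```

Call:
{"op": "play_rows", "data": {
  "motion": [
    [[0,0,0,0,0,0],[0,0,0,0,0,0],[0,0,0,0,0,0],[0,0,0,0,0,0],[0,0,0,0,0,0],[0,0,0,0,0,0],[0,0,-0.02,0,0,0],[0,0,-0.055,0,0,0]]
  ],
  "fingers": 0.075
}}

```text
time_s: 17.13
position: [0.5838, -0.1921, 0.0991]
tcp_rot: [[-0.036, 0.999, -0.008], [0.999, 0.036, 0.005], [0.005, -0.008, -1.0]]
force: [0.5, 0.4, 0.4]
opening: 0.855
grasp_force: 0.0
```

```bash
python3 - <<'E'
from h import *
st();print(go((.4228,-.24,.25),90))
E
```

```text
t 17.13 pos [ 0.5838 -0.1921  0.0991] yaw 92.09 open 74.4 F [0.5 0.4 0.4] gf 0.0
(array([-0.0413, -0.1639, -0.1498]), array([-0.5, -0.3,  2.1]))
```

Call:
{"op": "play_rows", "data": {
  "motion": [
    [[0,0,-0.04,0,0,0],[-0.002,-0.03,-0.06,0,0,0.5],[-0.004,-0.07,-0.06,0,0,1],[-0.007,-0.11,-0.06,0,0,2],[-0.01,-0.145,-0.06,0,0,2],[-0.0103,-0.1615,-0.04,0,0,2],[-0.0103,-0.1615,-0.03,0,0,2],[-0.0103,-0.1615,-0.03,0,0,2]]
  ]
}}

```text
time_s: 17.8
position: [0.4235, -0.2089, 0.1313]
tcp_rot: [[0.0, 1.0, -0.003], [1.0, -0.0, 0.003], [0.003, -0.003, -1.0]]
force: [0.9, -0.9, -0.4]
opening: 0.865
grasp_force: 0.0
```

```bash
python3 - <<'E'
from fit import *
cap("wrist");c=cap("wrist");st()
x0=(.4227,-.2082,0);m=outl(c,"vial",x0)
if m is not None: print(fit(c,m,VIAL,x0),m.sum())
print(go((.4227,-.2082,.034),90));f=c["frame"][100:420,130:430,::-1]
c2=cap("side");p=proj(c2,[[.42,-.22,.06]])[0].astype(int)
cv2.imwrite("pics/g4.png",np.hstack([cv2.resize(f,(400,427)),cv2.resize(c2["frame"][p[1]-64:p[1]+64,p[0]-60:p[0]+60,::-1],(400,427))]))
E
```

```text
t 17.9 pos [ 0.4261 -0.2101  0.1326] yaw 90.08 open 75.1 F [-0.1  0.2 -1. ] gf 0.0
(array([ 423. , -208.3,    7.3]), np.float64(0.121)) 829
(array([ 0.0022, -0.0041,  0.0989]), array([0.1, 0.1, 0.1]))
```

View pics/g4.png

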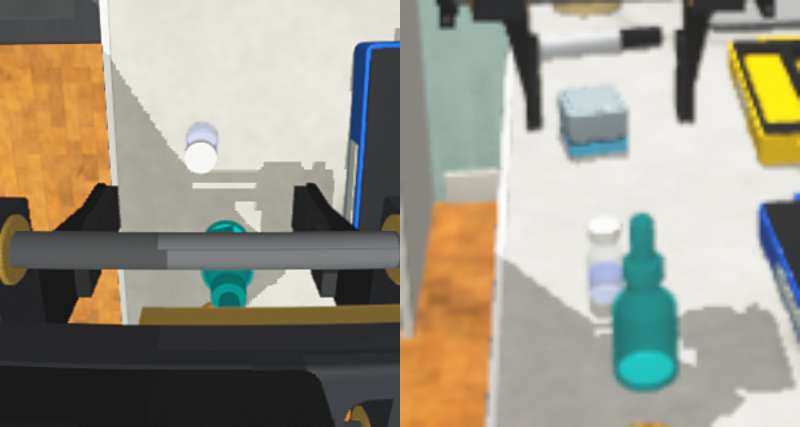

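The vial (201,148) is clear, with the turquoise bottle well behind it. I'll descend and grasp.

Call:
{"op": "play_rows", "data": {
  "motion": [
    [[0.002,-0.0035,0.02,0,0,0],[0.002,-0.0035,0.05,0,0,0],[0.002,-0.0035,0.075,0,0,0],[0.002,-0.0035,0.092,0,0,0],[0.002,-0.0035,0.0985,0,0,0],[0.002,-0.0035,0.0985,0,0,0],[0.002,-0.0035,0.0985,0,0,0]]
  ]
}}

```text
time_s: 18.58
position: [0.4229, -0.2079, 0.0343]
tcp_rot: [[-0.002, 1.0, 0.001], [1.0, 0.002, -0.001], [-0.001, 0.001, -1.0]]
force: [0.1, -0.8, 0.7]
opening: 0.858
grasp_force: 0.0
```

Call:
{"op": "play_rows", "data": {
  "motion": [
    [[0,0,0,0,0,0],[0,0,0,0,0,0],[0,0,0,0,0,0],[0,0,0,0,0,0],[0,0,0,0,0,0],[0,0,0,0,0,0],[0,0,0,0,0,0],[0,0,0,0,0,0]]
  ],
  "fingers": 0.0
}}

```text
time_s: 19.25
position: [0.4221, -0.2077, 0.034]
tcp_rot: [[-0.002, 1.0, 0.0], [1.0, 0.002, -0.0], [-0.0, 0.0, -1.0]]
force: [0.7, 0.3, 0.4]
opening: 0.341
grasp_force: 0.0
```

Call:
{"op": "play_rows", "data": {
  "motion": [
    [[0,0,0,0,0,0],[0,0,0,0,0,0],[0,0,0,0,0,0],[0,0,0,0,0,0],[0,0,-0.01,0,0,0],[0,0,-0.03,0,0,0],[0,0,-0.06,0,0,0],[0,0,-0.08,0,0,0]]
  ]
}}

```text
time_s: 19.92
position: [0.4222, -0.2077, 0.1159]
tcp_rot: [[-0.002, 1.0, 0.0], [1.0, 0.002, -0.0], [-0.0, 0.0, -1.0]]
force: [0.3, -0.7, -0.6]
opening: 0.246
grasp_force: 30.0
```

```bash
python3 - <<'E'
from h import *
a=np.radians(-1.1);R=np.array([[np.cos(a),-np.sin(a)],[np.sin(a),np.cos(a)]])
for o in((.022,-.05),(.022,.05),(-.037,0)): print(o,np.round(np.array([.6062,.0527])+R@o,4))
st();print(go((.6272,.0023,.12),90))
E
```

```text
(0.022, -0.05) [0.6272 0.0023]
(0.022, 0.05) [0.6292 0.1023]
(-0.037, 0) [0.5692 0.0534]
t 19.92 pos [ 0.4222 -0.2077  0.1159] yaw 90.1 open 21.4 F [ 0.3 -0.7 -0.6] gf 30.0
(array([ 0.2096,  0.2054, -0.004 ]), array([0. , 0. , 0.1]))
```

Call:
{"op": "play_rows", "data": {
  "motion": [
    [[0.015,0.015,-0.01,0,0,0],[0.04,0.04,-0.02,0,0,0],[0.067,0.066,-0.02,0,0,0],[0.094,0.092,-0.02,0,0,0],[0.121,0.119,-0.02,0,0,0],[0.148,0.145,-0.02,0,0,0],[0.175,0.172,-0.02,0,0,0],[0.195,0.191,-0.02,0,0,0]]
  ]
}}

```text
time_s: 20.58
position: [0.6148, -0.0098, 0.135]
tcp_rot: [[-0.003, 1.0, 0.002], [1.0, 0.003, 0.0], [0.0, 0.002, -1.0]]
force: [0.3, -0.5, 0.1]
opening: 0.247
grasp_force: 30.0
```

Call:
{"op": "play_rows", "data": {
  "motion": [
    [[0.01,0.01,0,0,0,0],[0.0145,0.0145,0.015,0,0,0],[0.0145,0.0145,0.035,0,0,0],[0.0145,0.0145,0.045,0,0,0],[0.0145,0.0145,0.05,0,0,0],[0.0145,0.0145,0.05,0,0,0],[0.0145,0.0145,0.05,0,0,0]]
  ]
}}

```text
time_s: 21.17
position: [0.6272, 0.0018, 0.0843]
tcp_rot: [[-0.001, 1.0, -0.0], [1.0, 0.001, 0.0], [0.0, -0.0, -1.0]]
force: [-0.5, 0.4, -0.5]
opening: 0.248
grasp_force: 30.0
```

```bash
python3 - <<'E'
from h import *
cap("side");s=cap("side");st();print(go((.6272,.0023,.0445),90))
w=cap("wrist")["frame"];p=proj(s,[[.62,.01,.04]])[0].astype(int)
a=cv2.resize(w[100:420,140:420,::-1],(400,457));b=cv2.resize(s["frame"][p[1]-60:p[1]+45,p[0]-45:p[0]+45,::-1],(392,457))
cv2.imwrite("pics/g5.png",np.hstack([a,b]))
E
```

```text
t 21.27 pos [0.6278 0.0017 0.085 ] yaw 90.06 open 21.2 F [ 0.8 -0.9  0.2] gf 30.0
(array([ 0.0006, -0.0007,  0.0405]), array([0.1, 0. , 0.1]))
```

View pics/g5.png

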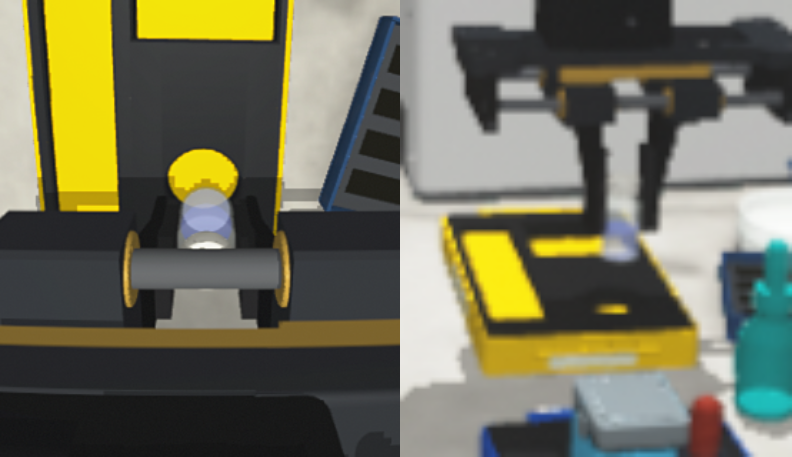

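The vial (206,215) hangs upright, lined up with its cut-out (203,175). Before lowering I'll check the open-lid box beside the tray against the gripper body.

```bash
python3 - <<'E'
from h import *
s=cap("side")
P=[[510*.7,280*.7],[530*.7,322*.7],[487*.7,312*.7],[522*.7,310*.7]]
for z in(0,.03,.06,.08,.1): print(z,unproj(s,P,z)[:,:2].round(3).tolist())
f=s["frame"][150:270,290:410,::-1];cv2.imwrite("pics/box.png",cv2.resize(f,(600,600),interpolation=cv2.INTER_CUBIC))
E
```

```text
0 [[0.839, 0.283], [0.794, 0.041], [0.727, 0.098], [0.801, 0.101]]
0.03 [[0.807, 0.199], [0.766, -0.026], [0.703, 0.028], [0.771, 0.03]]
0.06 [[0.775, 0.115], [0.737, -0.092], [0.679, -0.043], [0.742, -0.04]]
0.08 [[0.753, 0.059], [0.718, -0.136], [0.663, -0.09], [0.723, -0.088]]
0.1 [[0.732, 0.003], [0.698, -0.181], [0.647, -0.137], [0.703, -0.135]]
```

View pics/box.png

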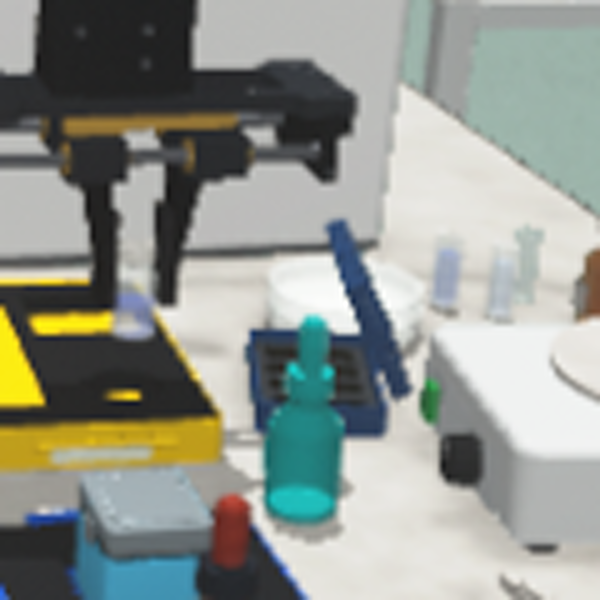

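```bash
python3 - <<'E'
from h import *
s=cap("side")
q=lambda u,v:[290+u/5,150+v/5]
print("turq base",unproj(s,[q(302,503)],.0).round(3),"bulb",unproj(s,[q(313,322)],.095).round(3))
print("box front bottom",unproj(s,[q(265,432),q(385,432)],0).round(3), "top front",unproj(s,[q(255,405),q(385,405)],.02).round(3),"back top",unproj(s,[q(250,332)],.02).round(3))
print("lid near-lower",[unproj(s,[q(400,395)],z).round(3)[0].tolist() for z in(.01,.02,.03)],"lid top",[unproj(s,[q(335,222)],z).round(3)[0].tolist() for z in(.06,.07,.08,.09,.1)])
E
```

```text
turq base [[ 0.69  -0.098  0.   ]] bulb [[ 0.685 -0.105  0.095]]
box front bottom [[ 0.697 -0.019  0.   ]
 [ 0.758 -0.026  0.   ]] top front [[ 0.687 -0.029  0.02 ]
 [ 0.752 -0.036  0.02 ]] back top [[0.713 0.066 0.02 ]]
lid near-lower [[0.773, -0.004, 0.01], [0.764, -0.025, 0.02], [0.755, -0.047, 0.03]] lid top [[0.779, 0.128, 0.06], [0.768, 0.1, 0.07], [0.758, 0.072, 0.08], [0.747, 0.043, 0.09], [0.736, 0.015, 0.1]]
```

The box lid tops out near x 0.75, z 0.085, while the gripper body reaches x 0.722 with its underside at z 0.097, so it is clear. I'll lower the vial.

Call:
{"op": "play_rows", "data": {
  "motion": [
    [[0.0005,-0.0005,0.01,0,0,0],[0.0005,-0.0005,0.02,0,0,0],[0.0005,-0.0005,0.03,0,0,0],[0.0005,-0.0005,0.037,0,0,0],[0.0005,-0.0005,0.041,0,0,0],[0.0005,-0.0005,0.041,0,0,0],[0.0005,-0.0005,0.041,0,0,0],[0.0005,-0.0005,0.041,0,0,0]]
  ]
}}

```text
time_s: 22.08
position: [0.6259, 0.0029, 0.0436]
tcp_rot: [[-0.002, 1.0, -0.002], [1.0, 0.002, 0.0], [0.0, -0.002, -1.0]]
force: [-3.1, 0.1, 9.4]
opening: 0.241
grasp_force: 30.1
```

Call:
{"op": "play_rows", "data": {
  "motion": [
    [[0,0,0,0,0,0],[0,0,0,0,0,0],[0,0,0,0,0,0],[0,0,0,0,0,0],[0,0,0,0,0,0],[0,0,-0.01,0,0,0],[0,0,-0.04,0,0,0],[0,0,-0.08,0,0,0]]
  ],
  "fingers": 0.05
}}

```text
time_s: 22.75
position: [0.6242, 0.003, 0.121]
tcp_rot: [[-0.002, 1.0, -0.008], [1.0, 0.002, 0.001], [0.001, -0.008, -1.0]]
force: [0.9, -0.1, 0.6]
opening: 0.572
grasp_force: 0.0
```

```bash
python3 - <<'E'
from h import *
st();print(go((.424,.0119,.15),99.3))
E
```

```text
t 22.75 pos [0.6242 0.003  0.121 ] yaw 90.09 open 49.8 F [ 0.9 -0.1  0.6] gf 0.0
(array([ 0.0092, -0.2004, -0.0274]), array([-0.4, -0.1, -9.2]))
```

Call:
{"op": "play_rows", "data": {
  "motion": [
    [[0,-0.03,-0.02,0,0,-2],[0.003,-0.07,-0.027,0,0,-5],[0.006,-0.11,-0.027,0,0,-9],[0.009,-0.15,-0.027,0,0,-9],[0.009,-0.185,-0.01,0,0,-9.2],[0.009,-0.2,0,0,0,-9.2],[0.009,-0.2,0,0,0,-9.2],[0.009,-0.2,0,0,0,-9.2]]
  ],
  "fingers": 0.087
}}

```text
time_s: 23.42
position: [0.4271, 0.0112, 0.1235]
tcp_rot: [[-0.161, 0.987, 0.001], [0.987, 0.161, -0.0], [-0.0, 0.001, -1.0]]
force: [0.3, -1.0, 0.8]
opening: 0.989
grasp_force: 0.0
```

```bash
python3 - <<'E'
from fit import *
cap("wrist");c=cap("wrist");st()
x0=(.424,.0119,9.3);m=outl(c,"low_cassette",x0)
if m is not None: print(fit(c,m,LOW,x0),m.sum())
print(go((.424,.0119,.034),99.3))
E
```

```text
t 23.52 pos [0.4299 0.0106 0.1238] yaw 99.29 open 86.7 F [ 0.2 -0.4 -0.5] gf 0.0
(array([423.4,  11.7,   9.1]), np.float64(0.065)) 3665
(array([ 0.0023, -0.0061,  0.0897]), array([ 0.3,  0.1, -0. ]))
```

Call:
{"op": "play_rows", "data": {
  "motion": [
    [[0.002,-0.005,0.03,0,0,0],[0.002,-0.005,0.06,0,0,0],[0.002,-0.005,0.08,0,0,0],[0.002,-0.005,0.0885,0,0,0],[0.002,-0.005,0.0895,0,0,0],[0.002,-0.005,0.0895,0,0,0]]
  ]
}}

```text
time_s: 24.07
position: [0.4226, 0.0123, 0.0334]
tcp_rot: [[-0.162, 0.987, 0.001], [0.987, 0.162, -0.0], [-0.0, 0.001, -1.0]]
force: [-0.0, 0.8, 0.7]
opening: 0.997
grasp_force: 0.0
```

Call:
{"op": "play_rows", "data": {
  "motion": [
    [[0,0,0,0,0,0],[0,0,0,0,0,0],[0,0,0,0,0,0],[0,0,0,0,0,0],[0,0,0,0,0,0],[0,0,0,0,0,0],[0,0,0,0,0,0],[0,0,0,0,0,0]]
  ],
  "fingers": 0.0
}}

```text
time_s: 24.73
position: [0.4217, 0.0125, 0.0336]
tcp_rot: [[-0.162, 0.987, 0.0], [0.987, 0.162, -0.0], [-0.0, 0.0, -1.0]]
force: [0.6, 0.1, 1.7]
opening: 0.524
grasp_force: 30.0
```

Call:
{"op": "play_rows", "data": {
  "motion": [
    [[0,0,0,0,0,0],[0,0,0,0,0,0],[0,0,0,0,0,0],[0,0,-0.01,0,0,0],[0,0,-0.03,0,0,0],[0,0,-0.06,0,0,0],[0,0,-0.09,0,0,0],[0,0,-0.11,0,0,0]]
  ]
}}

```text
time_s: 25.4
position: [0.4216, 0.0126, 0.1452]
tcp_rot: [[-0.162, 0.987, 0.001], [0.987, 0.162, -0.0], [-0.0, 0.001, -1.0]]
force: [1.2, 0.1, -0.6]
opening: 0.519
grasp_force: 30.0
```

```bash
python3 - <<'E'
from h import *
st();print(go((.6292,.1023,.15),178.9))
E
```

```text
t 25.4 pos [0.4216 0.0126 0.1452] yaw 99.3 open 45.2 F [ 1.2  0.1 -0.6] gf 30.0
(array([ 0.055 ,  0.2194, -0.0046]), array([  0. ,   0.1, -79.6]))
```

Call:
{"op": "play_rows", "data": {
  "motion": [
    [[0.005,0.018,-0.005,0,0,-6],[0.009,0.036,-0.005,0,0,-13],[0.014,0.055,-0.005,0,0,-20],[0.018,0.073,-0.005,0,0,-27],[0.023,0.091,-0.005,0,0,-34],[0.028,0.11,-0.005,0,0,-41],[0.032,0.128,-0.005,0,0,-48],[0.037,0.146,-0.005,0,0,-55]]
  ]
}}

```text
time_s: 26.07
position: [0.5598, 0.073, 0.1479]
tcp_rot: [[-0.904, 0.428, -0.002], [0.428, 0.904, 0.0], [0.001, -0.001, -1.0]]
force: [-0.2, -0.1, -0.9]
opening: 0.52
grasp_force: 30.0
```

```bash
python3 - <<'E'
from h import *
st();print(go((.6292,.1023,.085),178.9))
E
```

```text
t 26.07 pos [0.5598 0.073  0.1479] yaw 154.65 open 45.3 F [-0.2 -0.1 -0.9] gf 30.0
(array([-0.0503,  0.0562,  0.0628]), array([ -0. ,  -0.1, -24.3]))
```

Call:
{"op": "play_rows", "data": {
  "motion": [
    [[-0.012,0.014,0,0,0,-6],[-0.025,0.028,0,0,0,-13],[-0.038,0.042,0.01,0,0,-19],[-0.048,0.054,0.03,0,0,-24.3],[-0.05,0.056,0.05,0,0,-24.3],[-0.05,0.056,0.06,0,0,-24.3],[-0.05,0.056,0.06,0,0,-24.3],[-0.05,0.056,0.06,0,0,-24.3]]
  ]
}}

```text
time_s: 26.73
position: [0.6275, 0.1013, 0.0875]
tcp_rot: [[-1.0, 0.025, -0.003], [0.025, 1.0, -0.0], [0.003, -0.0, -1.0]]
force: [-0.8, 0.6, -0.1]
opening: 0.521
grasp_force: 30.0
```

```bash
python3 - <<'E'
from h import *
cap("side");s=cap("side");st();print(go((.6292,.1023,.0445),178.9))
w=cap("wrist")["frame"];p=proj(s,[[.62,.06,.05]])[0].astype(int)
a=cv2.resize(w[100:420,140:420,::-1],(400,457));b=cv2.resize(s["frame"][p[1]-60:p[1]+45,p[0]-45:p[0]+45,::-1],(392,457))
cv2.imwrite("pics/g6.png",np.hstack([a,b]))
E
```

```text
t 26.83 pos [0.6289 0.1011 0.0893] yaw 178.57 open 45.3 F [-0.1 -0.1 -0.1] gf 30.0
(array([-0.0002,  0.0012,  0.0448]), array([-0. ,  0. , -0.3]))
```

View pics/g6.png

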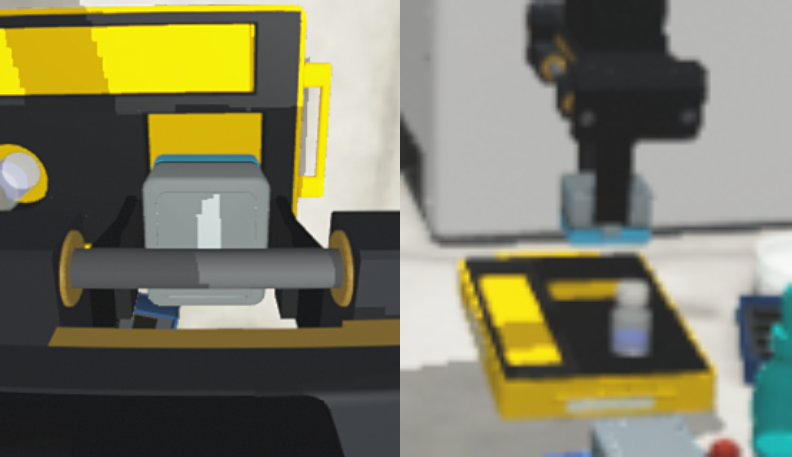

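The vial stands in its cut-out, and the low cassette (206,235) is lined up with its rectangle (205,140). I'll lower and release.

Call:
{"op": "play_rows", "data": {
  "motion": [
    [[0,0.001,0.01,0,0,0],[0,0.001,0.02,0,0,0],[0,0.001,0.03,0,0,0],[0,0.001,0.04,0,0,0],[0,0.001,0.0448,0,0,0],[0,0.001,0.0448,0,0,0],[0,0.001,0.0448,0,0,0],[0,0.001,0.0448,0,0,0]]
  ]
}}

```text
time_s: 27.55
position: [0.6283, 0.1024, 0.0434]
tcp_rot: [[-1.0, 0.024, -0.002], [0.024, 1.0, -0.0], [0.002, -0.0, -1.0]]
force: [-2.1, -0.0, 3.6]
opening: 0.52
grasp_force: 30.0
```

Call:
{"op": "play_rows", "data": {
  "motion": [
    [[0,0,0,0,0,0],[0,0,0,0,0,0],[0,0,0,0,0,0],[0,0,0,0,0,0],[0,0,0,0,0,0],[0,0,0,0,0,0],[0,0,-0.02,0,0,0],[0,0,-0.055,0,0,0]]
  ],
  "fingers": 0.065
}}

```text
time_s: 28.22
position: [0.6257, 0.1023, 0.0951]
tcp_rot: [[-1.0, 0.025, -0.01], [0.025, 1.0, 0.0], [0.01, -0.0, -1.0]]
force: [0.0, -0.1, -0.6]
opening: 0.741
grasp_force: 0.0
```

```bash
python3 - <<'E'
from h import *
st();print(np.round(bot.read_state()["joint_positions"],1));print(go((.427,.197,.15),189.4))
E
```

```text
t 28.22 pos [0.6257 0.1023 0.0951] yaw 178.58 open 64.5 F [ 0.  -0.1 -0.6] gf 0.0
[ -0.8  41.4  86.7   0.   52.5 -89.4]
(array([ 0.2015,  0.0897, -0.0529]), array([  0. ,  -0.6, -10.8]))
```

Call:
{"op": "play_rows", "data": {
  "motion": [
    [[0,0,-0.03,0,0,0],[0.03,0.013,-0.06,0,0,-2],[0.065,0.03,-0.075,0,0,-5],[0.1,0.045,-0.075,0,0,-8],[0.135,0.06,-0.075,0,0,-10.8],[0.17,0.075,-0.075,0,0,-10.8],[0.195,0.087,-0.075,0,0,-10.8],[0.2,0.0897,-0.075,0,0,-10.8]]
  ],
  "fingers": 0.06
}}

```text
time_s: 28.88
position: [0.425, 0.1981, 0.1736]
tcp_rot: [[-0.986, -0.166, -0.006], [-0.166, 0.986, -0.0], [0.006, 0.001, -1.0]]
force: [0.2, 0.9, 0.2]
opening: 0.688
grasp_force: 0.0
```

```bash
python3 - <<'E'
from fit import *
cap("wrist");c=cap("wrist");st()
x0=(.427,.197,-80.5);m=outl(c,"marker",x0)
if m is not None: print(fit(c,m,MARK,x0),m.sum(),np.argwhere(m).min(0),np.argwhere(m).max(0))
print(go((.427,.197,.026),189.4))
E
```

```text
t 28.98 pos [0.4301 0.1976 0.174 ] yaw -170.47 open 59.9 F [ 0.4  0.2 -0.2] gf 0.0
(array([427. , 197.2, -80.9]), np.float64(0.068)) 2172 [128 274] [254 291]
(array([0.0054, 0.0006, 0.1481]), array([-0. ,  0.1,  0.1]))
```

Call:
{"op": "play_rows", "data": {
  "motion": [
    [[0.003,0.0006,0.04,0,0,0],[0.003,0.0006,0.08,0,0,0],[0.003,0.0006,0.115,0,0,0],[0.003,0.0006,0.138,0,0,0],[0.003,0.0006,0.1475,0,0,0],[0.003,0.0006,0.1475,0,0,0],[0.003,0.0006,0.1475,0,0,0],[0.003,0.0006,0.1475,0,0,0]]
  ]
}}

```text
time_s: 29.7
position: [0.4299, 0.1971, 0.0272]
tcp_rot: [[-0.987, -0.163, 0.003], [-0.163, 0.987, 0.001], [-0.003, 0.0, -1.0]]
force: [0.5, 0.4, 1.3]
opening: 0.688
grasp_force: 0.0
```

Call:
{"op": "play_rows", "data": {
  "motion": [
    [[0,0,0,0,0,0],[0,0,0,0,0,0],[0,0,0,0,0,0],[0,0,0,0,0,0],[0,0,0,0,0,0],[0,0,0,0,0,0],[0,0,0,0,0,0],[0,0,0,0,0,0]]
  ],
  "fingers": 0.0
}}

```text
time_s: 30.37
position: [0.4282, 0.1971, 0.0262]
tcp_rot: [[-0.987, -0.163, 0.0], [-0.163, 0.987, 0.0], [-0.0, 0.0, -1.0]]
force: [-1.1, 1.0, 1.6]
opening: 0.201
grasp_force: 30.0
```

Call:
{"op": "play_rows", "data": {
  "motion": [
    [[0,0,0,0,0,0],[0,0,0,0,0,0],[0,0,0,0,0,0],[0,0,-0.01,0,0,0],[0,0,-0.03,0,0,0],[0,0,-0.06,0,0,0],[0,0,-0.09,0,0,0],[0,0,-0.12,0,0,0]]
  ]
}}

```text
time_s: 31.03
position: [0.4276, 0.1969, 0.1477]
tcp_rot: [[-0.987, -0.163, -0.001], [-0.163, 0.987, -0.0], [0.001, -0.0, -1.0]]
force: [0.2, 1.2, -0.5]
opening: 0.199
grasp_force: 30.0
```

```bash
python3 - <<'E'
from h import *
st();print(go((.5692,.0534,.15),88.9))
E
```

```text
t 31.03 pos [0.4276 0.1969 0.1477] yaw -170.6 open 17.3 F [ 0.2  1.2 -0.5] gf 30.0
(array([-0.1163, -0.1647, -0.0024]), array([-1.000e-01, -0.000e+00,  1.005e+02]))
```

Call:
{"op": "play_rows", "data": {
  "motion": [
    [[-0.008,-0.011,0,0,0,6],[-0.016,-0.023,0,0,0,13],[-0.024,-0.034,0,0,0,20],[-0.032,-0.046,0,0,0,27],[-0.04,-0.057,0,0,0,34],[-0.048,-0.069,0,0,0,41],[-0.056,-0.08,0,0,0,48],[-0.064,-0.092,0,0,0,55]]
  ]
}}

```text
time_s: 31.7
position: [0.5064, 0.1163, 0.1467]
tcp_rot: [[-0.695, 0.719, -0.0], [0.719, 0.695, 0.0], [0.0, -0.0, -1.0]]
force: [0.3, 0.6, 0.8]
opening: 0.198
grasp_force: 30.0
```

```bash
python3 - <<'E'
from h import *
st();print(go((.5692,.0534,.15),88.9))
E
```

```text
t 31.7 pos [0.5064 0.1163 0.1467] yaw 134.06 open 17.2 F [0.3 0.6 0.8] gf 30.0
(array([-0.0889,  0.0014, -0.0033]), array([-0. , -0. , 45.2]))
```

Call:
{"op": "play_rows", "data": {
  "motion": [
    [[-0.012,0,0,0,0,7],[-0.025,0,0,0,0,14],[-0.038,0.001,0,0,0,21],[-0.051,0.001,0,0,0,28],[-0.064,0.001,0,0,0,35],[-0.077,0.001,0.01,0,0,41],[-0.087,0.001,0.03,0,0,45.2],[-0.089,0.001,0.045,0,0,45.2]]
  ]
}}

```text
time_s: 32.37
position: [0.5711, 0.0524, 0.1014]
tcp_rot: [[0.018, 1.0, 0.003], [1.0, -0.018, -0.001], [-0.001, 0.003, -1.0]]
force: [-0.7, 0.3, -0.1]
opening: 0.199
grasp_force: 30.0
```

Call:
{"op": "play_rows", "data": {
  "motion": [
    [[0,0,0.01,0,0,0],[0,0,0.015,0,0,0],[0,0,0.015,0,0,0],[0,0,0.015,0,0,0]]
  ]
}}

```text
time_s: 32.7
position: [0.569, 0.0542, 0.0864]
tcp_rot: [[0.013, 1.0, -0.0], [1.0, -0.013, 0.0], [0.0, -0.0, -1.0]]
force: [-0.5, -0.4, 0.2]
opening: 0.201
grasp_force: 30.0
```

```bash
python3 - <<'E'
from h import *
s=cap("side");st();print(go((.5692,.0534,.045),88.9))
w=cap("wrist")["frame"];p=proj(s,[[.60,.03,.05]])[0].astype(int)
a=cv2.resize(w[100:420,140:420,::-1],(400,457));b=cv2.resize(s["frame"][p[1]-60:p[1]+45,p[0]-45:p[0]+45,::-1],(392,457))
cv2.imwrite("pics/g7.png",np.hstack([a,b]))
E
```

```text
t 32.75 pos [0.5695 0.0542 0.0869] yaw 89.23 open 17.5 F [ 0.3  0.6 -0.4] gf 30.0
(array([-0.0008, -0.0003,  0.0419]), array([0. , 0. , 0.3]))
```

View pics/g7.png

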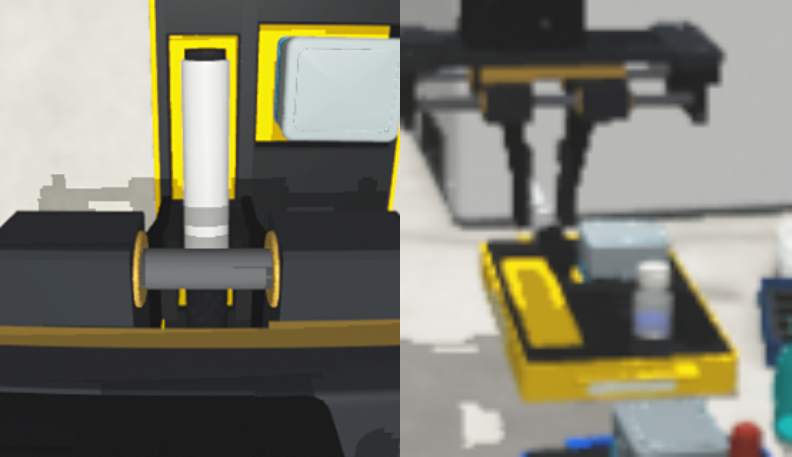

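The marker (206,150) lies along the groove (204,120) and is centred. The low cassette sits in its rectangle and the vial stands. I'll lower and release.

Call:
{"op": "play_rows", "data": {
  "motion": [
    [[-0.0005,0,0.01,0,0,0.3],[-0.0005,0,0.02,0,0,0.3],[-0.0005,0,0.03,0,0,0.3],[-0.0005,0,0.038,0,0,0.3],[-0.0005,0,0.0422,0,0,0.3],[-0.0005,0,0.0422,0,0,0.3],[-0.0005,0,0.0422,0,0,0.3],[-0.0005,0,0.0422,0,0,0.3]]
  ]
}}

```text
time_s: 33.47
position: [0.569, 0.0534, 0.0435]
tcp_rot: [[0.019, 1.0, -0.001], [1.0, -0.019, 0.0], [0.0, -0.001, -1.0]]
force: [-1.0, 0.3, 1.0]
opening: 0.206
grasp_force: 30.0
```

Call:
{"op": "play_rows", "data": {
  "motion": [
    [[0,0,0,0,0,0],[0,0,0,0,0,0],[0,0,0,0,0,0],[0,0,0,0,0,0],[0,0,0,0,0,0],[0,0,-0.01,0,0,0],[0,0,-0.04,0,0,0],[0,0,-0.08,0,0,0]]
  ],
  "fingers": 0.04
}}

```text
time_s: 34.13
position: [0.567, 0.0535, 0.1227]
tcp_rot: [[0.019, 1.0, -0.007], [1.0, -0.019, 0.001], [0.001, -0.007, -1.0]]
force: [0.3, -0.2, -0.1]
opening: 0.461
grasp_force: 0.0
```

```bash
python3 - <<'E'
from h import *
st();print(go((.45,-.06,.38),45))
E
```

```text
t 34.13 pos [0.567  0.0535 0.1227] yaw 88.88 open 40.1 F [ 0.3 -0.2 -0.1] gf 0.0
(array([-0.1156, -0.1166, -0.2566]), array([-0.4,  0.1, 43.9]))
```

Next I'll retreat to a view over both trays and check everything, including the seat heights.

Call:
{"op": "play_rows", "data": {
  "motion": [
    [[0,0,-0.04,0,0,0],[-0.01,-0.01,-0.078,0,0,7],[-0.03,-0.03,-0.11,0,0,14],[-0.05,-0.05,-0.14,0,0,21],[-0.07,-0.07,-0.17,0,0,28],[-0.09,-0.09,-0.2,0,0,35],[-0.105,-0.105,-0.23,0,0,41],[-0.1156,-0.1166,-0.256,0,0,48]]
  ]
}}

```text
time_s: 34.8
position: [0.4487, -0.0608, 0.3828]
tcp_rot: [[0.76, 0.65, 0.002], [0.65, -0.76, -0.001], [0.001, 0.002, -1.0]]
force: [0.7, -0.3, -0.3]
opening: 0.458
grasp_force: 0.0
```

Call:
{"op": "play_rows", "data": {
  "motion": [
    [[0,0,0,0,0,7],[0,0,0,0,0,14],[0,0,0,0,0,21],[0,0,0,0,0,28],[0,0,0,0,0,35],[0,0,0,0,0,40],[0,0,0,0,0,40],[0,0,0,0,0,40]]
  ]
}}

```text
time_s: 35.47
position: [0.4501, -0.0598, 0.3805]
tcp_rot: [[1.0, 0.018, 0.0], [0.018, -1.0, -0.0], [0.0, 0.0, -1.0]]
force: [-0.1, 0.8, 0.2]
opening: 0.456
grasp_force: 0.0
```

```bash
python3 - <<'E'
from h import *
c=cap("wrist");s=cap("side");st()
a=cv2.resize(c["frame"][0:250,60:500,::-1],(528,300),interpolation=cv2.INTER_CUBIC)
b=cv2.resize(s["frame"][160:330,200:390,::-1],(336,300),interpolation=cv2.INTER_CUBIC)
a=cv2.resize(c["frame"][0:230,80:500,::-1],(800,438),interpolation=cv2.INTER_CUBIC)
b=cv2.resize(s["frame"][190:330,200:390,::-1],(800,589),interpolation=cv2.INTER_CUBIC)
cv2.imwrite("pics/f1.png",a);cv2.imwrite("pics/f2.png",b)
E
```

```text
t 35.57 pos [ 0.4503 -0.0599  0.3803] yaw 1.0 open 40.0 F [-0.7 -0.2  0.4] gf 0.0
```

View pics/f1.png

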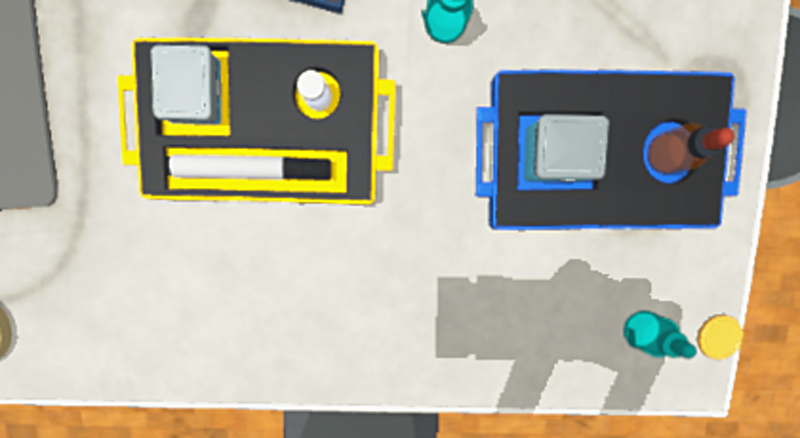

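View pics/f2.png

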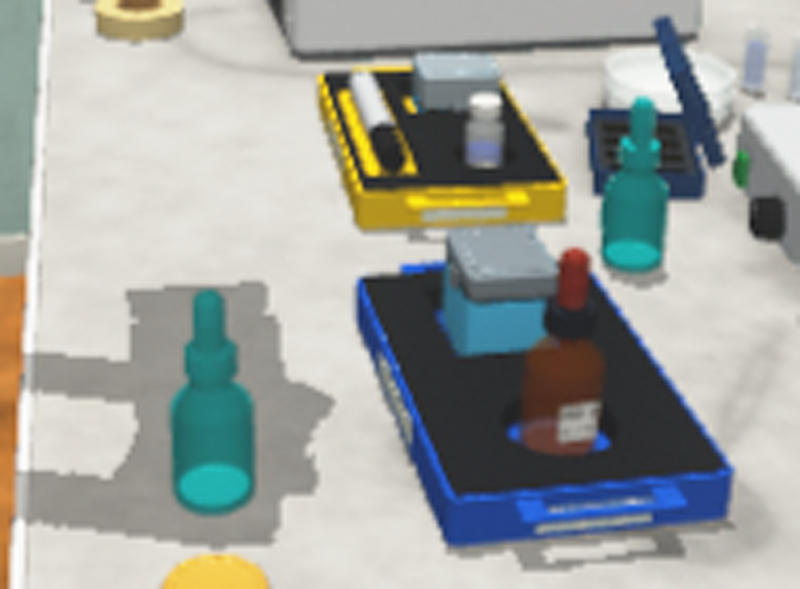

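```bash
python3 - <<'E'
from fit import *
c=cap("wrist")
a=np.radians(-1.1)
for n,wd,z0,h,x0 in [("low_cassette",(45,52),.010,.034,(.629,.102,89)),("tall_cassette",(45,52),.010,.05,(.587,-.193,2)),("vial",None,.01,.05,(.627,.002,0)),("marker",(18,132),.018,.018,(.569,.053,-1))]:
    m=outl(c,n,x0)
    if m is None: print(n,"none");continue
    for dz in(0,.006,.014):
        if wd:
            M=solid((rect(*wd),z0+dz,z0+dz+h))
            if dz==0 and "cass" in n: # hide what the foam hides: keep only what stands above it
                pass
            M=solid((rect(*wd),max(z0+dz,.024),z0+dz+h))
        else: M=solid((disc(23),max(z0+dz,.01),z0+dz+.04),(disc(19),z0+dz+.04,z0+dz+.05))
        print(n,dz,*fit(c,m,M,x0),m.sum())
E
```

```text
low_cassette 0 [630.9 103.2  86.7] 0.088 1434
low_cassette 0.006 [629.6 101.4  88.9] 0.079 1434
low_cassette 0.014 [628.2 100.   89.4] 0.121 1434
tall_cassette none
vial 0 [626.8   2.7   7.9] 0.136 281
vial 0.006 [625.4   2.1   4. ] 0.155 281
vial 0.014 [623.5   1.    3. ] 0.188 281
marker 0 [569.6  56.7  -1.4] 0.139 1012
marker 0.006 [569.6  55.7  -1.4] 0.183 1012
marker 0.014 [568.8  52.7  -2. ] 0.22 1012
```

Every fit lies within about 3 mm of its cut-out centre. The release heights were 9–10 mm above pick height for the four cut-outs and 17 mm for the groove, so everything is seated. Tin, turquoise bottles and tape are where they were, and the arm is clear.

```bash
python3 -c "
from rig import bot
print(bot.hand_in())"
```

```text
the job is handed in; nothing more can be done
None
```

I filled both kits in the order asked and handed the job in at about 36 s of the 128 s allowed: bottle and tall cassette in the blue tray, vial, low cassette and marker in the yellow, with the timer, tape roll and tin never touched; no verdict was returned.

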